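# Free a latched filter drawer with a pin and put the filter out for washing

### The job

The filter of the dusting table has to go for washing: take the red-handled pin tool out of its wooden holder, press the orange button in the recess of the white drawer down with the pin and, keeping it down, push the drawer all the way out towards you with the pin. Stand the tool back upright in its holder, then lift the blue filter out by its fin and set it down flat in the white wash tray without dropping it. Last, push the empty drawer fully home until its latch snaps, leaving everything else on the table where it is.

Things in the scene. Friction and masses are not known exactly. Their poses are not given: they have to be found in the camera images.
- unit: Dusting table: a grey box 180 (x) x 260 (y) x 85 mm high with a perforated aluminium top, fixed on the work surface. Origin at the centre of its underside, z up; its front (the drawer side) faces its own -x. The slot for the drawer is in the middle of the front face (90 mm before the origin). An old book lies on the rear of its top.
- drawer (a joint): How far the white drawer is out: 0 = home and latched, 0.108 m = fully out at its stop. Slides level along the unit's own -x, about 1.5 N friction, stays where left. A snap latch holds it at 0 until the orange button is pressed. Pushed home by its front face with about 2 N, up to about 8 N over the last 20 mm, where the latch cams down and snaps by itself.
- release (a joint): Travel of the orange release button: 0 = up, 0.008 m = fully down. Spring: about 1.5 N at first, 5 N fully down. The latch is free from 0.006 m on. The button rides on the drawer.
- recess (a point): Centre of the mouth of the recess in the top of the white drawer's front block (34 deep x 86 wide, top 56 mm above the table); moves with the drawer. 17 mm square shaft, walls along the unit's x and y, between two orange marks; the orange button (13 mm wide) is 10 mm below the mouth, 18 when fully down. 19 mm in front of the unit's front face when home. A pin in it pushes the drawer by its wall.
- drawer_front (a point): Centre of the flat front face of the drawer's front block (86 mm wide, from 8 to 56 mm above the work surface), 32 mm above the work surface. The face looks to the unit's own -x. It moves with the drawer; it is 126 mm before the unit's origin when home. Push here to close.
- filter: Blue filter, loose in the drawer, 60 to 130 g: plate 60 x 60 x 16 mm with an upright fin in the middle, 40 mm long (own x), 12 mm thick (own y), 16 to 44 mm above the underside. Origin: centre of the underside. Lies on the drawer's floor, 12 mm above the table, x nearly along the unit's x, about 8 mm play all round. With the drawer fully out it lifts straight up.
- pin_tool: Pin tool, 112 mm long, 80 g: steel pin 8 mm diameter, 50 mm long; steel collar 28 mm diameter, 5 mm thick; red square handle 20 x 20 mm, 57 mm long. Origin at the pin's tip, z from the tip towards the handle (handle at 55 to 112 mm), x and y square to the handle's flats. Starts upright in the holder, collar on its top, tip 12 mm above the table.
- holder: Dark wooden block 64 x 64 x 62 mm high, fixed, with a 15 mm square hole, 54 mm deep, in the middle of its top. Origin at the centre of its underside, z up. The collar of the pin tool rests on its top.
- wash_tray: White open tray 150 (x) x 130 (y) x 32 mm high, walls and floor 5 mm, fixed. Origin at the centre of its underside, z up.
- old_book: Brown book 105 x 160 x 30 mm lying on the rear of the dusting table's top. Leave alone.
- pencil: Red pencil 150 mm long. Leave alone.
- bone_folder: Ivory bone folder 150 x 24 x 6 mm. Leave alone.
- dust_brush: Dusting brush lying on the table. Leave alone.
- brass_weight: Brass weight 44 mm diameter, 40 mm high. Leave alone.
- paste_jar: Paste jar 60 mm diameter, 75 mm high. Leave alone.
- eraser: White eraser 50 x 22 x 12 mm. Leave alone.
Not all that is in view belongs to the job. Several things have the shape of the wash_tray; the one meant has the colours described above. There is more than one size of the holder; the one meant has the size given above.

How it is judged:
By the outcome, as a careful person would: the job done as asked, in the order asked, and still so for the second after the job is handed in, with the robot touching nothing.
It also fails if it takes over 72 s, if anything falls off the work surface, if the arm or the gripper's body presses on something with over 40 N, if the wrist force passes 120 N, or if a joint passes its speed limit or range.

### The arm

A 7-joint arm with a two-finger parallel gripper is mounted at the origin on the work surface. World frame = base frame: x ahead of the robot, y to its left, z up, the work surface at z = 0. Lengths are in m, angles in rad, forces in N, time in s.
With the tool pointing down it reaches from about 0.35 to 0.9 m from the base axis. Payload 7.2 kg.
Tool frame: the origin (TCP) lies on the front face of the gripper's body, between the roots of the fingers; the fingertips stand 80 mm ahead of it and the grasp point (between the pads) lies 61 mm ahead of it; z points along the fingers, x is the direction in which the jaws open and shut, and the axes are right-handed (so a half turn about z gives the same grasp; the last joint's range is limited). The gripper opens to 88 mm and grips with 3 to 60 N. Pads are 20 mm wide; open, the fingers measure 115 mm over their backs; the gripper's body (75 mm by 178 mm) begins 61 mm behind the grasp point.
Start: joints at [1.26, 0.411, -0.013, 1.596, 0.006, 1.134, -0.082], TCP at [0.15, -0.607, 0.303] pointing down, gripper open.
Joint ranges: [-2.95, 2.95], [-0.29, 1.99], [-1.47, 1.44], [0.14, 2.54], [-1.03, 4.17], [0.13, 1.85], [-2.86, 2.86]. Speed limits (rad/s): [2.39, 2.39, 3.01, 3.01, 3.14, 3.14, 3.14].

### API

Orientations are given as a unit quaternion [x, y, z, w].
In Python, from station import arm, eyes gives the robot as it stands.
- The arm moves only by the tool arm_command, never from a script. Its argument "targets" is a list that holds one entry, the list of rows, each a list of 5 numbers: the shift along the tool's x, y, z in m, then the turn about the tool's z in rad, then the closure in counts, from 0 (fully open) to 255 (shut). In form: [[[dx, dy, dz, twist, grip], ...]]. A call has exactly 8 rows; each row shifts and turns the commanded pose from where the row before left it, along the tool's axes as they then stand; what a row does not reach is not made up. A row lasts 1/10 s, in which the tool goes at most 50 mm and 8.59 degrees, less where a joint would pass 70% of its speed; a pose out of reach is approached as far as the arm can. A call is refused whole if a number of a shift passes 0.05 or a number of a turn 0.15, either way. A call with a gripper value outside its range is refused whole. The fingers move at their own pace and stop on an object; the grip force is fixed at half the most. Time passes only in rows, so rows that do not move let the fingers close, or fill a call up. It gives the time, the measured TCP pose, the force and the opening at its end, in the units of the state.
- arm.get_obs(): the state, without advancing time (a new reading comes with each control period).
- eyes.grab_frame(name): name is "scene" or "top" or "wrist"; returns a dict with "pixels" (400x640x3 uint8, red, green, blue), "fx", "fy", "cx", "cy" (pixels), "R" (3x3) and "t" (3): a world point X has camera coordinates R X + t; the wrist camera has in their place "T_tool_cam" (4x4, takes a point from camera to tool coordinates, whose origin is the TCP and whose axes are the tool frame's). Camera axes: x right, y down, z forward; pixel columns grow to the right and rows downward; lengths in m; the calibration is good to about 2 mm. A picture is of the moment at which its call begins: read the wrist's pose just before it. There is no depth.
- arm.close_job(): hands the job in, once; it reports no verdict.
The state is a dict: "time": time; "joints": joint angles; "dq": joint speeds; "joint_efforts": joint torques, N m; "position": TCP position; "eef_rot": TCP orientation; "wrist_force": force on the tool from outside, world axes, zero at the start; "moment": the same for the moment, N m; "opening": finger opening in m.
Only numpy, scipy, OpenCV 4.12 (cv2) and the standard library are available. Lean on these libraries where they do the work, as an engineer would, in place of code of your own. Each camera call takes 0.05 s, during which the arm holds its last target.

## Working session

There is one attempt and no reset: what is moved stays moved. The work goes in short steps, Python scripts to look and compute and a tool call to move; the robot and the scene stay as the last step left them, time stands still between calls to the robot, and variables do not carry over. Pictures are saved under pics/ and viewed, and the job is handed in when it is done.

Besides the shell and the picture viewer there is one more tool, called after "Emit:" in YAML: its name, and indented under it one key for each argument. arm_command: Moves the arm, as the interface text tells. Its arguments: {"type":"object","properties":{"targets":{"type":"array","items":{"type":"array","items":{"type":"array","items":{"type":"number"}}}}},"required":["targets"]}

```bash
ls; mkdir -p pics; python3 - <<'E'
from station import arm, eyes
import cv2
print(arm.get_obs())
for n in ("scene","top","wrist"):
    f=eyes.grab_frame(n)
    cv2.imwrite(f"pics/{n}0.png",f["pixels"][:,:,::-1])
    print(n,{k:v for k,v in f.items() if k!="pixels"})
E
```

```text
pics
{'time': 0.0, 'joints': array([ 1.2597898 ,  0.41190062, -0.01269096,  1.59706382,  0.00561042,
        1.13429305, -0.08222614]), 'dq': array([-1.33764019e-03, -1.39552036e-03, -2.45383282e-04, -1.57517939e-03,
        9.36595162e-05,  8.57170273e-04, -1.52346596e-04]), 'joint_efforts': array([-1.48031690e-03, -5.87961924e+01,  6.40826672e-01, -2.91083050e+01,
       -5.38448291e-02,  1.81939860e-02,  1.18542307e-04]), 'position': array([ 0.15012702, -0.60630234,  0.30180055]), 'eef_rot': array([ 7.87531313e-01, -6.16274101e-01, -6.80536463e-04, -4.47741348e-04]), 'wrist_force': array([-0.11664168, -0.07700118,  0.31098125]), 'moment': array([-0.00733571, -0.07581068,  0.00728798]), 'opening': 0.08762699087246927}
scene {'fx': 405.3410058003576, 'fy': 405.3410058003576, 'cx': 315.7326222773765, 'cy': 206.30378861006105, 'R': array([[ 0.40812786,  0.91270917,  0.01984013],
       [ 0.65599083, -0.27808071, -0.70167453],
       [-0.63490762,  0.29938787, -0.71222133]]), 't': array([-0.22187967, -0.27868206,  1.39808453])}
top {'fx': 520.1855744731098, 'fy': 520.1855744731098, 'cx': 325.3828630789357, 'cy': 197.81893651307902, 'R': array([[ 0.0262448 , -0.99954182,  0.01507876],
       [-0.99168444, -0.02793363, -0.12562516],
       [ 0.1259888 , -0.01165636, -0.99196318]]), 't': array([-0.0330851 ,  0.51282312,  1.63202234])}
wrist {'fx': 346.63545032872656, 'fy': 346.63545032872656, 'cx': 319.259090092942, 'cy': 201.11895447224808, 'T_tool_cam': array([[ 9.99999726e-01, -4.39293546e-04,  5.96017204e-04,
         1.07932210e-03],
       [ 2.53802980e-04,  9.59582525e-01,  2.81427279e-01,
        -7.83874831e-02],
       [-6.95556881e-04, -2.81427051e-01,  9.59582373e-01,
        -8.11050230e-02],
       [ 0.00000000e+00,  0.00000000e+00,  0.00000000e+00,
         1.00000000e+00]])}
```

View pics/scene0.png

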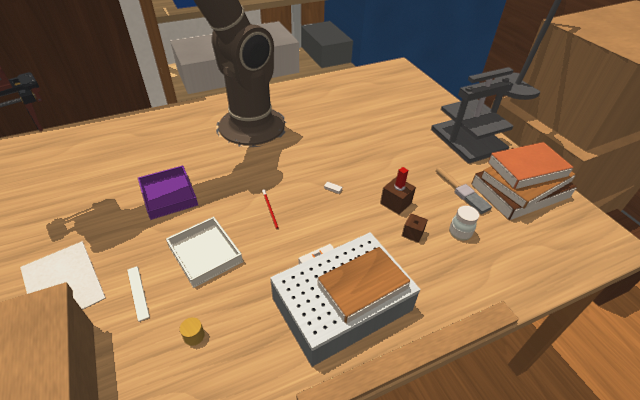

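View pics/top0.png

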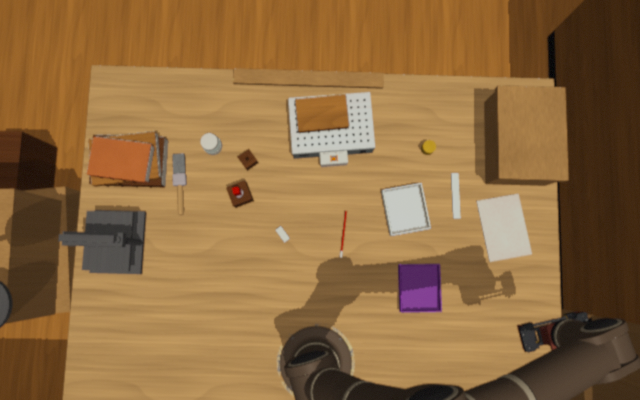

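View pics/wrist0.png

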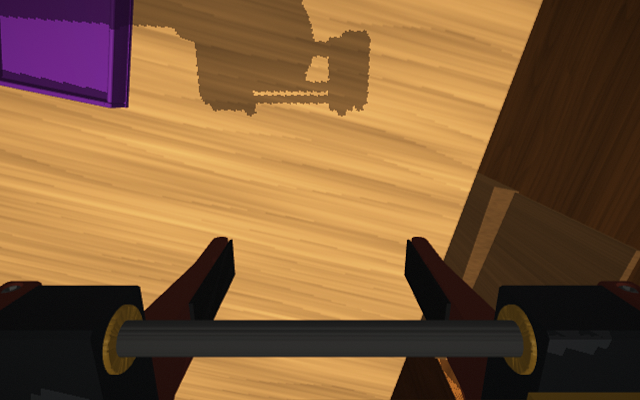

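The top view shows the unit near (331,125), recess (334,158), holder with the red tool (240,193), white tray (406,209); the purple tray and the small holder are decoys. I'll take enlarged crops next.

```bash
cat > h.py <<'E'
from station import arm, eyes
import cv2, numpy as np
from scipy.spatial.transform import Rotation as Ro
def cam(name):
    o=arm.get_obs(); f=eyes.grab_frame(name)
    if name=="wrist":
        T=np.array(f["T_tool_cam"]); W=np.eye(4); W[:3,:3]=Ro.from_quat(o["eef_rot"]).as_matrix(); W[:3,3]=o["position"]
        M=np.linalg.inv(W@T); f["R"]=M[:3,:3]; f["t"]=M[:3,3]
    return f
def p2w(f,u,v,z):
    d=f["R"].T@np.array([(u-f["cx"])/f["fx"],(v-f["cy"])/f["fy"],1]); c=-f["R"].T@f["t"]
    return c+d*(z-c[2])/d[2]
def w2p(f,X):
    c=f["R"]@np.array(X)+f["t"]; return f["fx"]*c[0]/c[2]+f["cx"],f["fy"]*c[1]/c[2]+f["cy"]
def crop(f,u,v,w,h,s,path):
    p=f["pixels"][v:v+h,u:u+w,::-1]
    cv2.imwrite(path,cv2.resize(p,None,fx=s,fy=s,interpolation=cv2.INTER_CUBIC))
E
python3 - <<'E'
from h import *
f=cam("top"); import pickle; pickle.dump(f,open("top.pkl","wb"))
crop(f,280,80,110,90,7,"pics/t_unit.png")
crop(f,220,140,60,80,7,"pics/t_hold.png")
crop(f,370,170,80,80,7,"pics/t_tray.png")
E
```

```text
(no output)
```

View pics/t_unit.png

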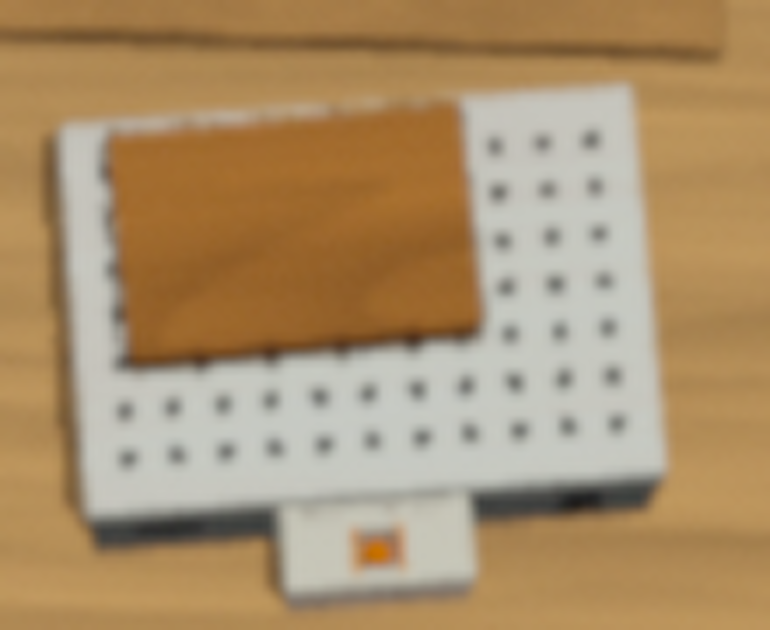

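View pics/t_hold.png

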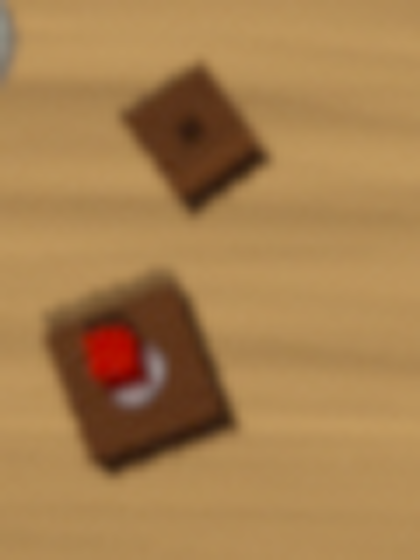

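View pics/t_tray.png

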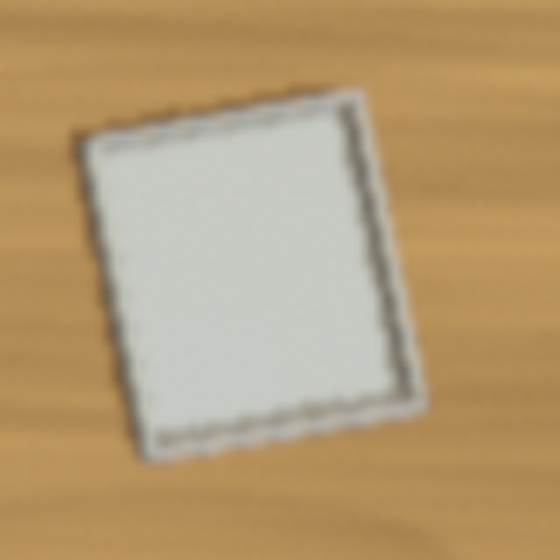

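```bash
python3 - <<'E'
from h import *
import pickle; f=pickle.load(open("top.pkl","rb"))
print("cam",-f["R"].T@f["t"])
def P(pts,o,z):
    r=np.array([p2w(f,o[0]+(a+.5)/7-.5,o[1]+(b+.5)/7-.5,z) for a,b in pts]); return r
def rep(n,r):
    print(n,r[:,:2].round(4).tolist(),"mean",r.mean(0).round(4)); 
    for i in range(len(r)):
        d=r[(i+1)%len(r)]-r[i]; print("   len %.4f ang %.2f"%(np.hypot(*d[:2]),np.degrees(np.arctan2(d[1],d[0]))))
rep("unit",P([(60,125),(632,85),(664,475),(88,518)],(280,80),.085))
rep("front",P([(286,592),(475,580)],(280,80),.056))
rep("recess",P([(377,549)],(280,80),.056))
rep("hold",P([(45,325),(170,275),(232,415),(105,462)],(220,140),.062))
rep("handle top",P([(108,346)],(220,140),.124))
rep("collar",P([(134,377)],(220,140),.067))
rep("tray",P([(85,138),(362,92),(424,408),(148,458)],(370,170),.032))
E
```

```text
cam [3.03810479e-01 2.78507486e-04 1.68382843e+00]
unit [[0.8245, 0.108], [0.8514, -0.1512], [0.6707, -0.1684], [0.6435, 0.0891]] mean [ 0.7475 -0.0306  0.085 ]
   len 0.2606 ang -84.07
   len 0.1815 ang -174.57
   len 0.2589 ang 96.04
   len 0.1820 ang 5.96
front [[0.618, -0.0003], [0.6261, -0.086]] mean [ 0.6221 -0.0432  0.056 ]
   len 0.0862 ang -84.64
   len 0.0862 ang 95.36
recess [[0.6391, -0.0411]] mean [ 0.6391 -0.0411  0.056 ]
   len 0.0000 ang 0.00
hold [[0.5384, 0.2945], [0.5628, 0.2395], [0.5001, 0.2089], [0.4774, 0.2646]] mean [0.5197 0.2519 0.062 ]
   len 0.0601 ang -66.12
   len 0.0697 ang -153.96
   len 0.0602 ang 112.21
   len 0.0680 ang 26.04
handle top [[0.5211, 0.2557]] mean [0.5211 0.2557 0.124 ]
   len 0.0000 ang 0.00
collar [[0.5154, 0.2527]] mean [0.5154 0.2527 0.067 ]
   len 0.0000 ang 0.00
tray [[0.5463, -0.1994], [0.5714, -0.3268], [0.4265, -0.3555], [0.4004, -0.2299]] mean [ 0.4861 -0.2779  0.032 ]
   len 0.1298 ang -78.89
   len 0.1476 ang -168.77
   len 0.1283 ang 101.76
   len 0.1491 ang 11.80
```

Emit:
arm_command:
  targets:
    - [[-0.025,-0.035,0,0,0],[-0.035,-0.03,0,0,0],[-0.035,-0.03,0,0,0],[-0.035,-0.03,0,0,0],[-0.035,-0.03,0,0,0],[-0.035,-0.03,0,0,0],[-0.035,-0.03,0,0,0],[-0.035,-0.03,0,0,0]]

```text
time: 1.0
position: [0.3236, -0.2839, 0.3028]
eef_rot: [0.787, -0.616, 0.0, 0.0]
wrist_force: [1.1, 0.4, 0.2]
opening: 0.0875
```

Emit:
arm_command:
  targets:
    - [[-0.035,-0.025,0,0,0],[-0.035,-0.025,0,0,0],[-0.035,-0.025,0,0,0],[-0.035,-0.025,0,0,0],[-0.035,-0.025,0,0,0],[-0.035,-0.025,0,0,0],[-0.035,-0.025,0,0,0],[-0.035,-0.025,0,0,0]]

```text
time: 1.8
position: [0.4502, 0.0358, 0.3028]
eef_rot: [0.787, -0.616, 0.0, -0.0]
wrist_force: [0.6, -0.6, 0.3]
opening: 0.0877
```

```bash
cat >> h.py <<'E'
def go(x,y,z,yawdeg=None):
    "remaining shift in the tool axes, and twist"
    o=arm.get_obs(); R=Ro.from_quat(o["eef_rot"]).as_matrix(); p=o["position"]
    yaw=np.degrees(np.arctan2(R[1,0],R[0,0]))
    d=R.T@(np.array([x,y,z])-p)
    print("t %.1f pos %s yaw %.2f tilt %.4f F %s open %.4f"%(o["time"],p.round(4),yaw,R[2,2],np.round(o["wrist_force"],1),o["opening"]))
    s="tool shift %s"%d.round(4)
    if yawdeg is not None:
        s+=" twist rad %.4f"%np.radians(-(yawdeg-yaw))
        c,n=np.cos(np.radians(yawdeg)),np.sin(np.radians(yawdeg)); w=np.array([x,y,z])-p
        s+=" | shift after twist %s"%np.array([c*w[0]+n*w[1],n*w[0]-c*w[1],-w[2]]).round(4)
    print(s)
E
python3 -c "
from h import *
go(.515,.252,.3)"
```

```text
t 1.8 pos [0.4502 0.0358 0.3028] yaw -76.11 tilt -1.0000 F [ 0.6 -0.6  0.3] open 0.0877
tool shift [-0.1944 -0.1148  0.0028]
```

Tracking is good.

Emit:
arm_command:
  targets:
    - [[-0.033,-0.02,0,0,0],[-0.033,-0.02,0,0,0],[-0.033,-0.02,0,0,0],[-0.033,-0.02,0,0,0],[-0.033,-0.02,0,0,0],[-0.029,-0.015,0,0,0],[0,0,0,0,0],[0,0,0,0,0]]

```text
time: 2.6
position: [0.5146, 0.2505, 0.3021]
eef_rot: [0.788, -0.616, -0.0, 0.0]
wrist_force: [-0.2, -1.0, -0.5]
opening: 0.088
```

```bash
python3 - <<'E'
from h import *
go(.515,.252,.3)
f=cam("wrist"); import pickle; pickle.dump(f,open("w1.pkl","wb"))
cv2.imwrite("pics/w1.png",f["pixels"][:,:,::-1])
crop(f,240,120,160,140,5,"pics/w1c.png")
E
```

```text
t 2.6 pos [0.5146 0.2505 0.3021] yaw -76.00 tilt -1.0000 F [-0.2 -1.  -0.5] open 0.0880
tool shift [-0.0014 -0.0008  0.0021]
```

View pics/w1.png

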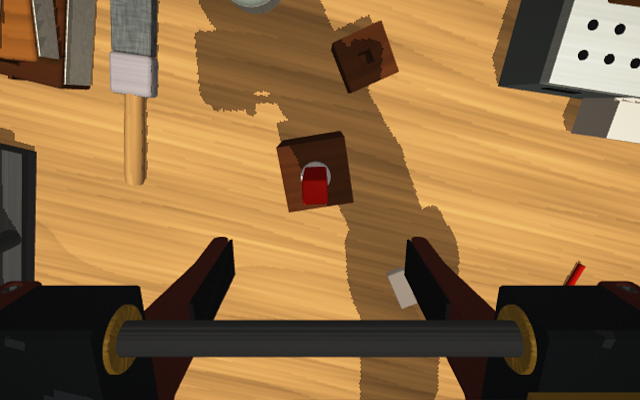

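View pics/w1c.png

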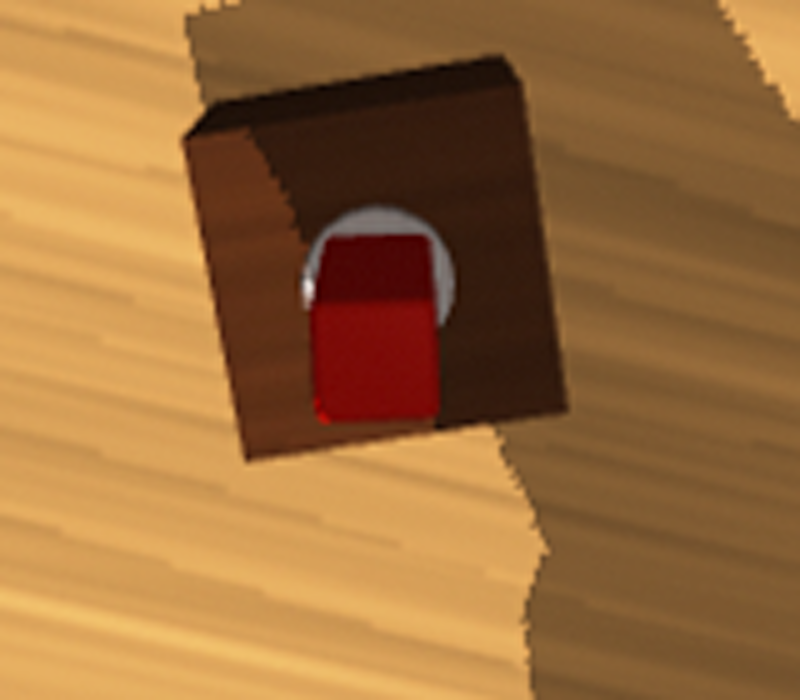

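```bash
python3 - <<'E'
from h import *
import pickle; f=pickle.load(open("w1.pkl","rb"))
def P(pts,z): return np.array([p2w(f,240+(a+.5)/5-.5,120+(b+.5)/5-.5,z) for a,b in pts])
def rep(n,r):
    print(n,"mean",r.mean(0).round(4)); 
    for i in range(len(r)):
        d=r[(i+1)%len(r)]-r[i]; print("   len %.4f ang %.2f"%(np.hypot(*d[:2]),np.degrees(np.arctan2(d[1],d[0]))))
rep("hold",P([(183,138),(522,85),(568,410),(247,461)],.062))
rep("handle",P([(312,302),(438,298),(438,420),(317,424)],.124))
rep("collar",P([(302,280),(456,280)],.067))
rep("handle base",P([(326,236),(430,236)],.067))
E
```

```text
hold mean [0.5233 0.2549 0.062 ]
   len 0.0632 ang -67.21
   len 0.0629 ang -156.73
   len 0.0631 ang 113.42
   len 0.0636 ang 23.28
handle mean [0.5234 0.2549 0.124 ]
   len 0.0193 ang -74.16
   len 0.0195 ang -165.64
   len 0.0189 ang 105.95
   len 0.0195 ang 15.48
collar mean [0.5239 0.2552 0.067 ]
   len 0.0287 ang -76.02
   len 0.0287 ang 103.98
handle base mean [0.5319 0.2573 0.067 ]
   len 0.0192 ang -76.02
   len 0.0192 ang 103.98
```

Emit:
arm_command:
  targets:
    - [[0,0,0.005,-0.145,0],[0,0,0.005,-0.145,0],[0,0,0.005,-0.145,0],[0,0,0.005,-0.145,0],[0,0,0.005,-0.145,0],[0,0,0.005,-0.145,0],[0,0,0.005,-0.145,0],[0,0,0.005,-0.145,0]]

```text
time: 3.45
position: [0.5152, 0.248, 0.2625]
eef_rot: [0.997, -0.082, 0.0, 0.001]
wrist_force: [0.6, 0.5, 0.2]
opening: 0.0878
```

Emit:
arm_command:
  targets:
    - [[0,0,0,-0.145,0],[0,0,0,-0.145,0],[0,0,0,-0.145,0],[0,0,0,0,0],[0,0,0,0,0],[0,0,0,0,0],[0,0,0,0,0],[0,0,0,0,0]]

```text
time: 4.25
position: [0.5149, 0.2501, 0.2628]
eef_rot: [0.991, 0.133, 0.0, 0.0]
wrist_force: [0.1, 0.2, 0.2]
opening: 0.0879
```

```bash
python3 - <<'E'
from h import *
go(.5235,.255,.161,15.5)
E
```

```text
t 4.2 pos [0.5149 0.2501 0.2628] yaw 15.24 tilt -1.0000 F [0.1 0.2 0.2] open 0.0879
tool shift [ 0.0095 -0.0025  0.1018] twist rad -0.0046 | shift after twist [ 0.0096 -0.0024  0.1018]
```

Emit:
arm_command:
  targets:
    - [[0.005,-0.0012,0.005,-0.005,0],[0.0045,-0.0012,0.01,0,0],[0,0,0.02,0,0],[0,0,0.02,0,0],[0,0,0.02,0,0],[0,0,0.02,0,0],[0,0,0.007,0,0],[0,0,0,0,0]]

```text
time: 5.05
position: [0.523, 0.2549, 0.1592]
eef_rot: [0.991, 0.136, -0.001, 0.0]
wrist_force: [0.4, -0.1, 0.4]
opening: 0.0881
```

Emit:
arm_command:
  targets:
    - [[0,0,0,0,255],[0,0,0,0,255],[0,0,0,0,255],[0,0,0,0,255],[0,0,0,0,255],[0,0,0,0,255],[0,0,0,0,255],[0,0,0,0,255]]

```text
time: 5.85
position: [0.5235, 0.2549, 0.1606]
eef_rot: [0.991, 0.136, 0.0, 0.0]
wrist_force: [0.6, 0.4, -0.7]
opening: 0.0271
```

```bash
python3 - <<'E'
from h import *
go(.5235,.255,.161,15.5)
f=cam("wrist"); cv2.imwrite("pics/w2.png",f["pixels"][:,:,::-1])
E
```

```text
t 5.8 pos [0.5235 0.2549 0.1606] yaw 15.58 tilt -1.0000 F [ 0.6  0.4 -0.7] open 0.0271
tool shift [ 0.     -0.0001 -0.0004] twist rad 0.0014 | shift after twist [ 0.     -0.0001 -0.0004]
```

View pics/w2.png

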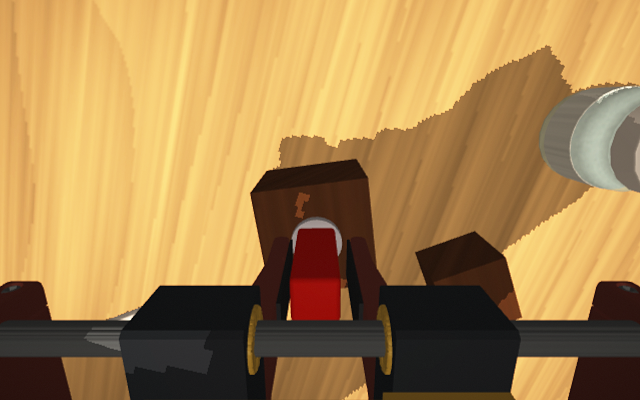

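Emit:
arm_command:
  targets:
    - [[0,0,0,0,255],[0,0,0,0,255],[0,0,0,0,255],[0,0,0,0,255],[0,0,-0.01,0,255],[0,0,-0.02,0,255],[0,0,-0.035,0,255],[0,0,-0.035,0,255]]

```text
time: 6.7
position: [0.5231, 0.255, 0.262]
eef_rot: [0.991, 0.136, -0.0, -0.0]
wrist_force: [1.2, 0.6, -0.8]
opening: 0.0195
```

```bash
python3 - <<'E'
from h import *
go(.639,-.0413,.261,15.5)
f=cam("wrist"); cv2.imwrite("pics/w3.png",f["pixels"][:,:,::-1])
f=cam("scene"); crop(f,330,100,160,120,5,"pics/s3.png")
E
```

```text
t 6.7 pos [0.5231 0.255  0.262 ] yaw 15.61 tilt -1.0000 F [ 1.2  0.6 -0.8] open 0.0195
tool shift [0.0319 0.3165 0.0009] twist rad 0.0020 | shift after twist [0.0325 0.3165 0.001 ]
```

View pics/w3.png

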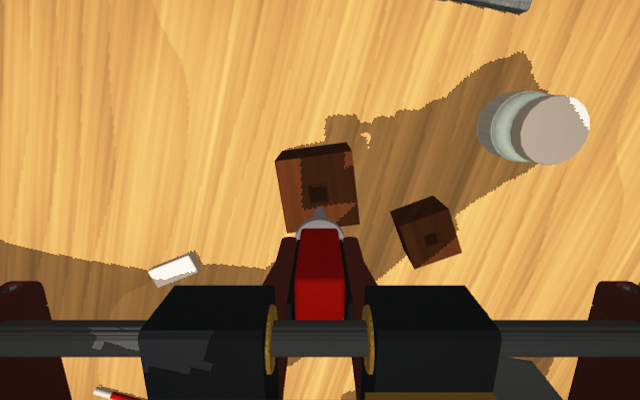

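View pics/s3.png

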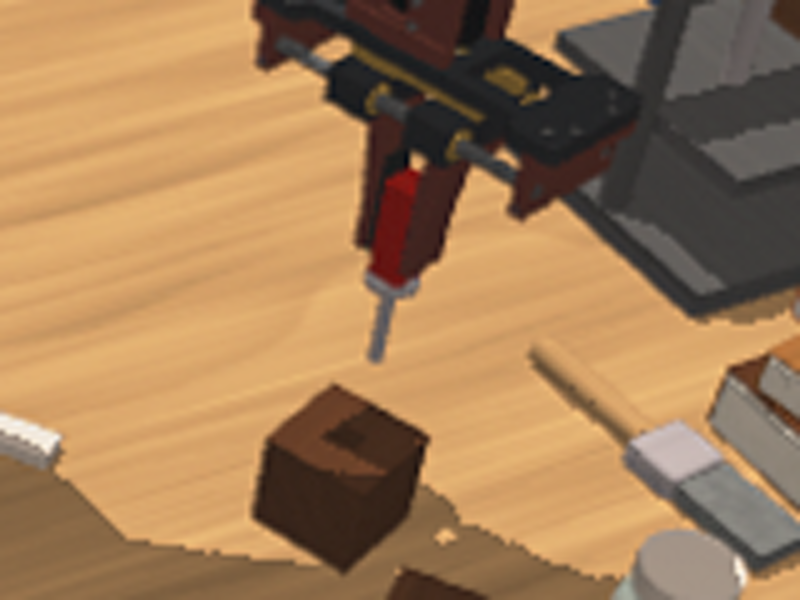

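Tool lifted (tip visible in the scene crop at (375,355), upright). On to the recess.

Emit:
arm_command:
  targets:
    - [[0,0.03,0,0,255],[0.002,0.048,0,0,255],[0.005,0.048,0,0,255],[0.005,0.048,0,0,255],[0.005,0.048,0,0,255],[0.005,0.048,0,0,255],[0.005,0.035,0,0,255],[0.005,0.0115,0,0,255]]

```text
time: 7.6
position: [0.6401, -0.0471, 0.2596]
eef_rot: [0.991, 0.132, -0.001, 0.001]
wrist_force: [-0.7, -0.4, -1.2]
opening: 0.0199
```

```bash
python3 - <<'E'
from h import *
go(.639,-.0413,.261,15.5)
f=cam("wrist"); cv2.imwrite("pics/w4.png",f["pixels"][:,:,::-1])
f2=cam("scene"); crop(f2,270,180,160,120,5,"pics/s4.png")
import pickle; pickle.dump((f,f2),open("w4.pkl","wb"))
E
```

```text
t 7.6 pos [ 0.6401 -0.0471  0.2596] yaw 15.20 tilt -1.0000 F [-0.7 -0.4 -1.2] open 0.0199
tool shift [ 0.0005 -0.0058 -0.0015] twist rad -0.0052 | shift after twist [ 0.0005 -0.0058 -0.0014]
```

View pics/w4.png

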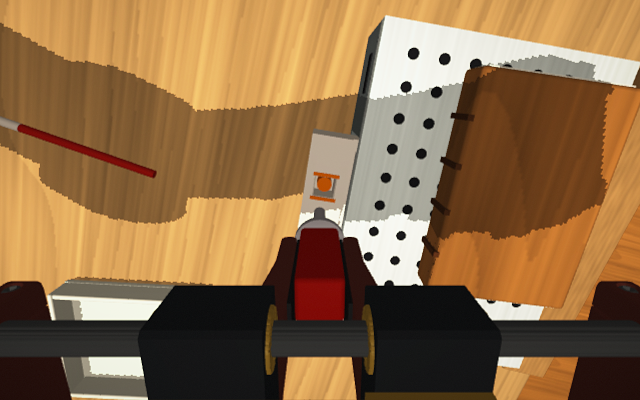

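View pics/s4.png

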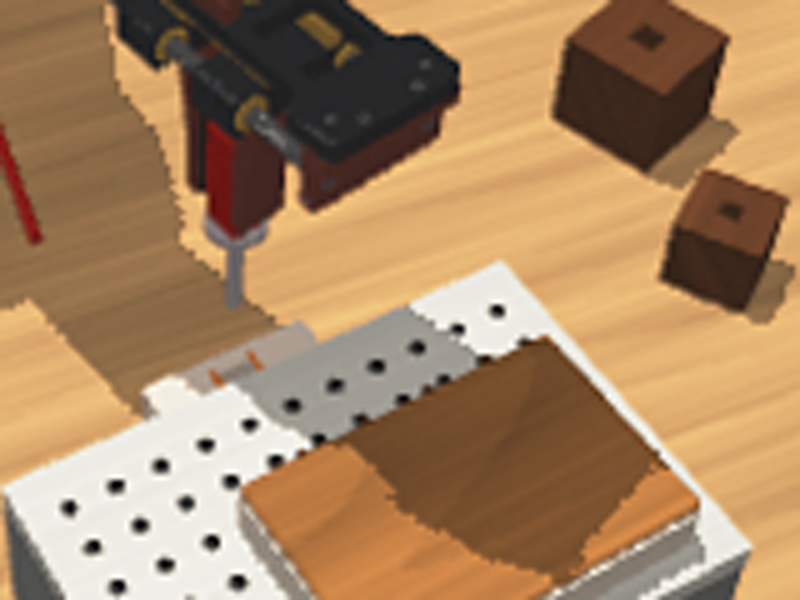

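```bash
python3 - <<'E'
from h import *
import pickle; f,f2=pickle.load(open("w4.pkl","rb"))
crop(f,280,120,100,110,7,"pics/w4c.png")
go(.639,-.0413,.261,15.5)
print(p2w(f,325,187,.056), p2w(f,324.5,187,.056))
o=arm.get_obs(); print("tip exp px wrist",w2p(f,[.6401,-.0471,.111]),"scene",w2p(f2,[.6401,-.0471,.111]), "seen scene",270+233.5/5-.5,180+305/5)
E
```

```text
t 7.7 pos [ 0.6398 -0.0433  0.2598] yaw 15.39 tilt -1.0000 F [-0.5  1.  -1.2] open 0.0200
tool shift [-0.0002 -0.0021 -0.0012] twist rad -0.0020 | shift after twist [-0.0002 -0.0021 -0.0012]
[ 0.64430473 -0.0412071   0.056     ] [ 0.64389651 -0.04131798  0.056     ]
tip exp px wrist (np.float64(318.1474348715449), np.float64(212.74042618541222)) scene (np.float64(315.09050850404566), np.float64(240.7825820948593)) seen scene 316.2 241.0
```

View pics/w4c.png

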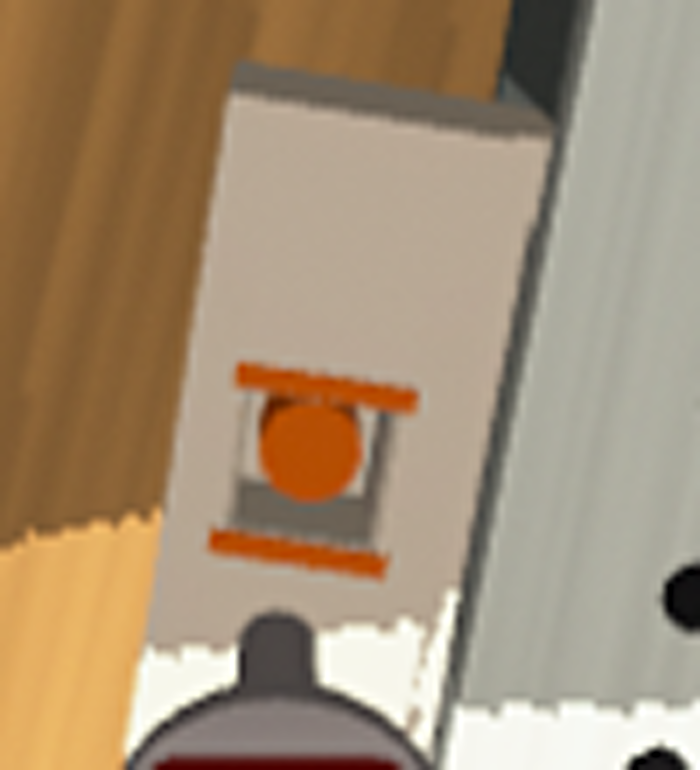

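```bash
python3 - <<'E'
from h import *
f=cam("wrist"); go(.639,-.0413,.261,15.5)
crop(f,280,120,100,110,7,"pics/w5c.png")
import pickle; pickle.dump(f,open("w5.pkl","wb"))
E
```

```text
t 7.8 pos [ 0.6391 -0.0407  0.2602] yaw 15.57 tilt -1.0000 F [-0.3  0.2 -0.8] open 0.0195
tool shift [-0.0002  0.0005 -0.0008] twist rad 0.0011 | shift after twist [-0.0002  0.0005 -0.0008]
```

View pics/w5c.png

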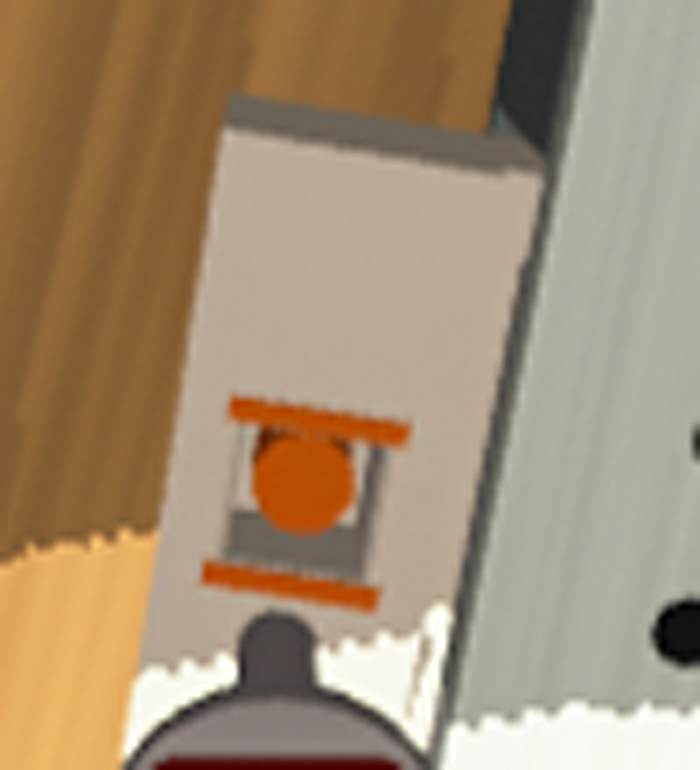

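```bash
python3 - <<'E'
from h import *
import pickle; f=pickle.load(open("w5.pkl","rb"))
W=np.eye(4)
c=lambda a,b:p2w(f,280+(a+.5)/7-.5,120+(b+.5)/7-.5,.056).round(4)
print("recess",c(305.5,503.5),"far L",c(222,128),"far R",c(545,178))
tc=f["R"]@np.array([.6391,-.0407,.1112])+f["t"]; print("tip cam",tc,w2p(f,[.6391,-.0407,.1112]))
tip=p2w(f,319.3,208.8,.1112); print("tip seen (top edge 612 + radius ~?)",tip)
E
```

```text
recess [ 0.6437 -0.0412  0.056 ] far L [ 6.222e-01 -3.000e-04  5.600e-02] far R [0.6601 0.0041 0.056 ]
tip cam [-0.0008965   0.00579191  0.24124488] (np.float64(317.9709503575986), np.float64(209.4411315736414))
tip seen (top edge 612 + radius ~?) [ 0.63986777 -0.04000343  0.1112    ]
```

Emit:
arm_command:
  targets:
    - [[0.0037,0.0013,0,0,255],[0,0,0.01,0,255],[0,0,0.015,0,255],[0,0,0.015,0,255],[0,0,0.01,0,255],[0,0,0,0,255],[0,0,0,0,255],[0,0,0,0,255]]

```text
time: 8.55
position: [0.6435, -0.0414, 0.2112]
eef_rot: [0.991, 0.136, 0.0, -0.0]
wrist_force: [0.9, -0.1, -1.5]
opening: 0.0198
```

```bash
python3 - <<'E'
from h import *
f=cam("wrist"); go(.643,-.041,.209,15.5)
crop(f,270,120,100,110,7,"pics/w6c.png")
f2=cam("scene"); crop(f2,280,220,80,60,10,"pics/s6.png")
f3=cam("top"); crop(f3,310,140,50,40,12,"pics/t6.png")
import pickle; pickle.dump((f,f2,f3),open("w6.pkl","wb"))
E
```

```text
t 8.6 pos [ 0.6436 -0.0415  0.2113] yaw 15.58 tilt -1.0000 F [-0.1  0.4 -0.6] open 0.0204
tool shift [-0.0004 -0.0006  0.0023] twist rad 0.0013 | shift after twist [-0.0004 -0.0006  0.0023]
```

View pics/w6c.png

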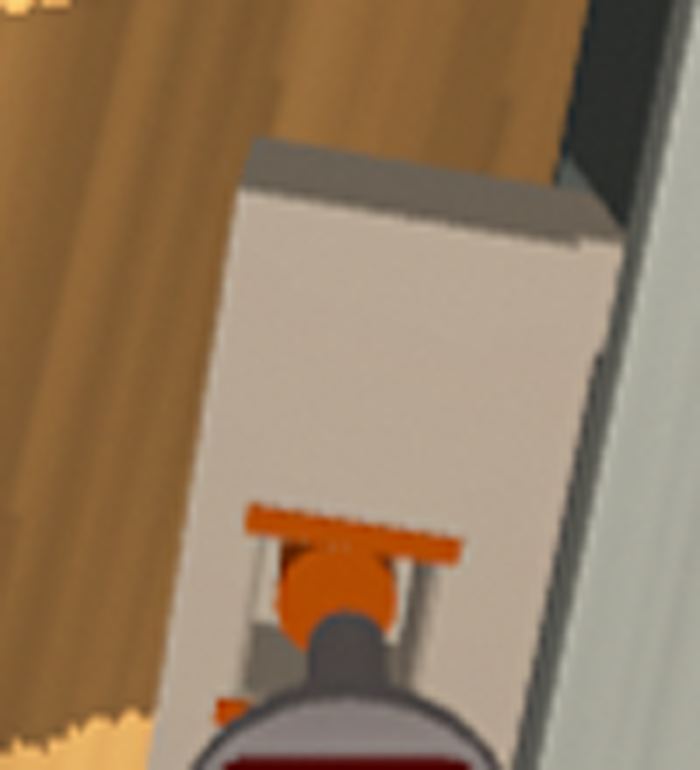

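View pics/s6.png

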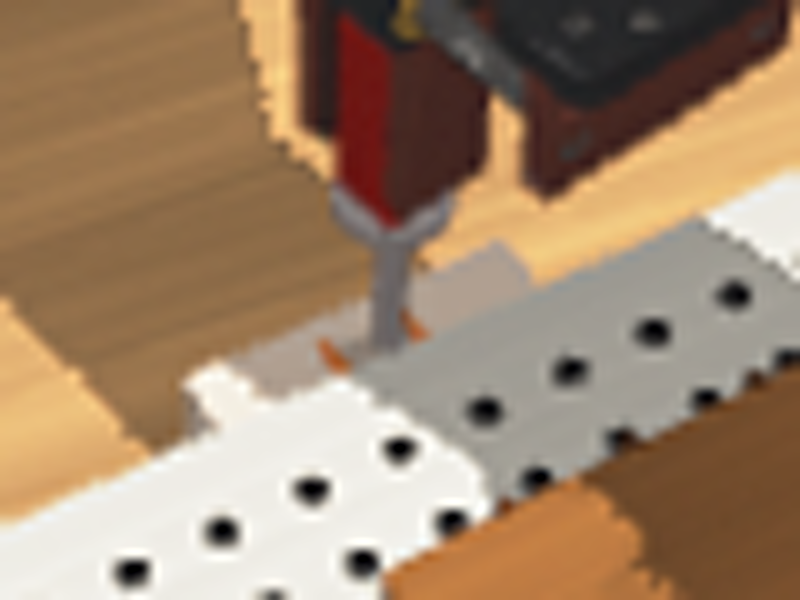

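Emit:
arm_command:
  targets:
    - [[-0.0005,0,0.005,0,255],[0,0,0.006,0,255],[0,0,0.005,0,255],[0,0,0.004,0,255],[0,0,0.004,0,255],[0,0,0.002,0,255],[0,0,0,0,255],[0,0,0,0,255]]

```text
time: 9.5
position: [0.6427, -0.0416, 0.1862]
eef_rot: [0.991, 0.136, 0.0, 0.001]
wrist_force: [-5.2, -1.4, 13.6]
opening: 0.0203
```

```bash
python3 - <<'E'
from h import *
f=cam("wrist"); go(.643,-.041,.187,15.5)
crop(f,270,120,100,110,7,"pics/w7c.png")
f2=cam("scene"); crop(f2,280,220,80,60,10,"pics/s7.png")
E
```

```text
t 9.6 pos [ 0.6427 -0.0416  0.1862] yaw 15.58 tilt -1.0000 F [-5.6 -0.9 14.2] open 0.0202
tool shift [ 0.0005 -0.0005 -0.0008] twist rad 0.0013 | shift after twist [ 0.0005 -0.0005 -0.0008]
```

View pics/w7c.png

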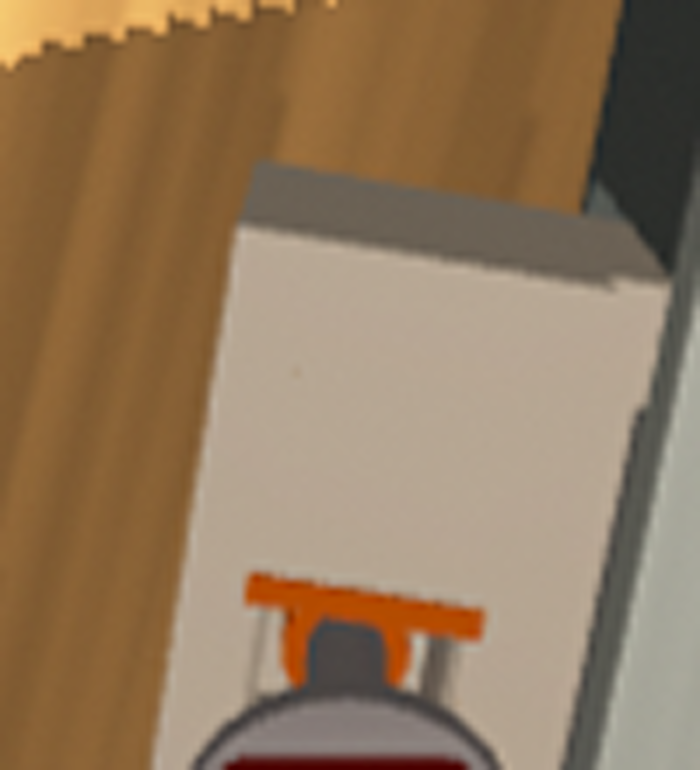

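View pics/s7.png

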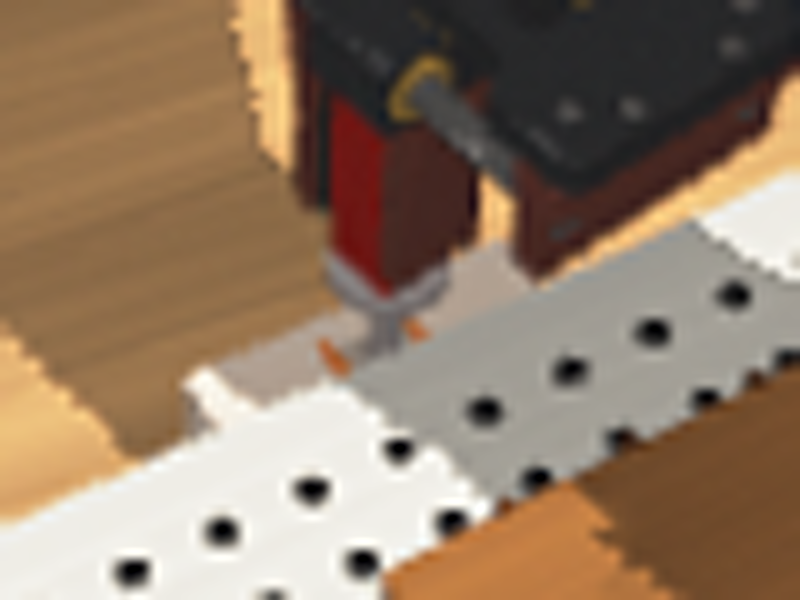

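Button is down (14 N, bottomed). Now push out along the unit's -x.

Emit:
arm_command:
  targets:
    - [[-0.003,-0.0005,-0.0003,0,255],[-0.004,-0.0007,0,0,255],[-0.005,-0.0009,0,0,255],[-0.006,-0.001,0,0,255],[-0.007,-0.0012,0,0,255],[-0.007,-0.0012,0,0,255],[-0.005,-0.0009,0,0,255],[0,0,0,0,255]]

```text
time: 10.4
position: [0.6061, -0.0455, 0.1863]
eef_rot: [0.991, 0.136, 0.001, 0.0]
wrist_force: [-1.1, -0.9, 9.0]
opening: 0.0196
```

```bash
python3 - <<'E'
from h import *
f=cam("wrist"); go(.643,-.041,.187,15.5)
crop(f,240,100,160,130,5,"pics/w8c.png")
f2=cam("scene"); crop(f2,260,180,120,90,6,"pics/s8.png")
E
```

```text
t 10.4 pos [ 0.6062 -0.0454  0.1863] yaw 15.58 tilt -1.0000 F [-1.2 -1.2  9.6] open 0.0198
tool shift [ 0.0367  0.0056 -0.0006] twist rad 0.0013 | shift after twist [ 0.0367  0.0056 -0.0007]
```

View pics/w8c.png

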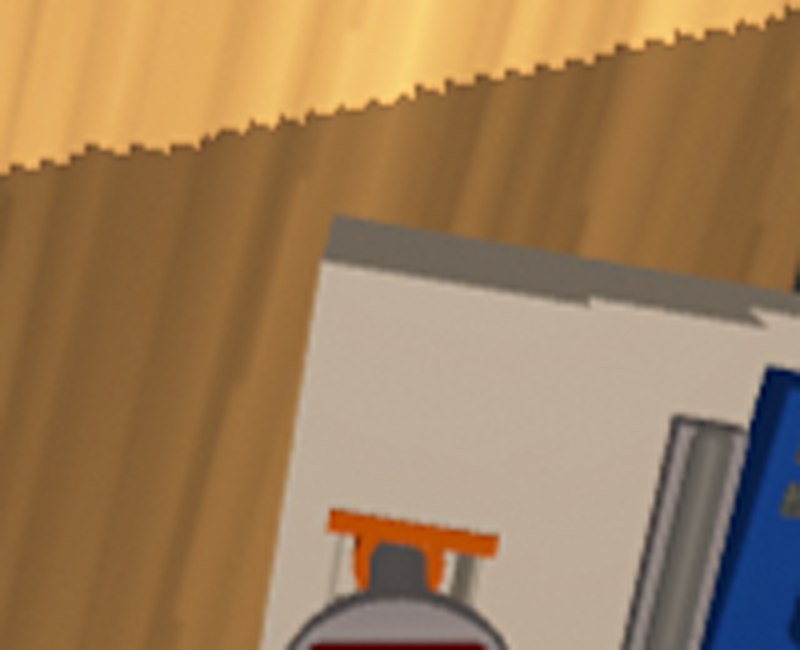

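View pics/s8.png

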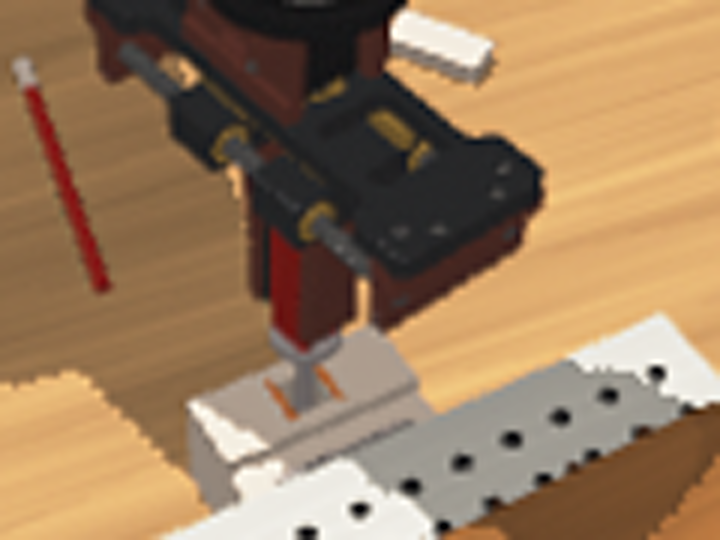

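Emit:
arm_command:
  targets:
    - [[-0.006,-0.001,0,0,255],[-0.009,-0.0016,0,0,255],[-0.01,-0.0017,0,0,255],[-0.01,-0.0017,0,0,255],[-0.01,-0.0017,0,0,255],[-0.01,-0.0017,0,0,255],[-0.009,-0.0016,0,0,255],[-0.003,-0.0005,0,0,255]]

```text
time: 11.3
position: [0.5388, -0.0524, 0.1864]
eef_rot: [0.991, 0.136, 0.002, 0.001]
wrist_force: [1.9, -0.8, 6.3]
opening: 0.0201
```

Emit:
arm_command:
  targets:
    - [[-0.002,-0.0003,0,0,255],[-0.002,-0.0003,0,0,255],[-0.002,-0.0003,0,0,255],[-0.001,-0.0002,0,0,255],[0,0,0,0,255],[0,0,0,0,255],[0,0,0,0,255],[0,0,0,0,255]]

```text
time: 12.1
position: [0.5329, -0.0529, 0.1864]
eef_rot: [0.991, 0.136, 0.003, 0.0]
wrist_force: [2.6, -0.5, 6.9]
opening: 0.0198
```

```bash
python3 - <<'E'
from h import *
f=cam("wrist"); go(.643,-.041,.187,15.5)
crop(f,240,100,160,130,5,"pics/w9c.png")
f2=cam("scene"); crop(f2,230,170,120,90,6,"pics/s9.png")
E
```

```text
t 12.2 pos [ 0.5329 -0.0529  0.1864] yaw 15.59 tilt -1.0000 F [ 3.4 -0.3  6.6] open 0.0198
tool shift [ 0.1093  0.0181 -0.    ] twist rad 0.0016 | shift after twist [ 0.1093  0.018  -0.0006]
```

View pics/w9c.png

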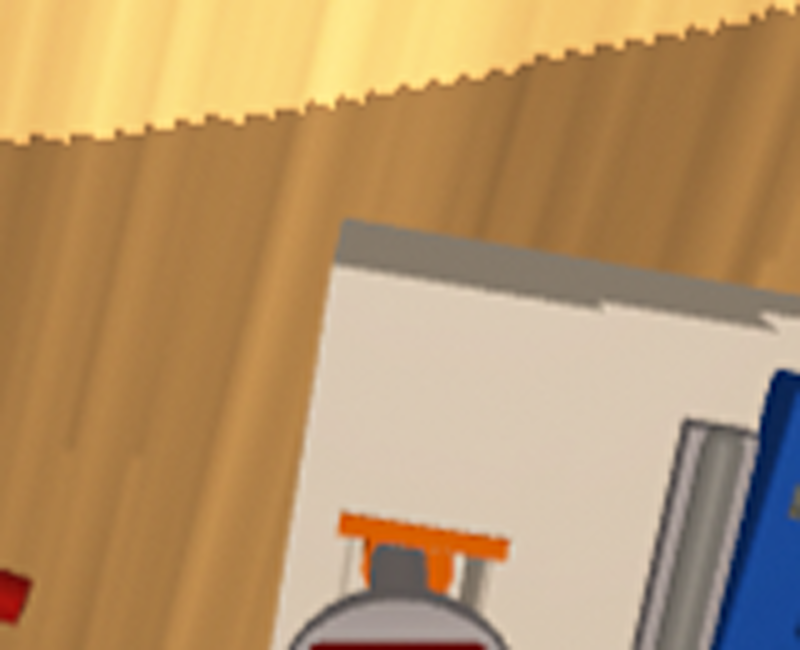

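View pics/s9.png

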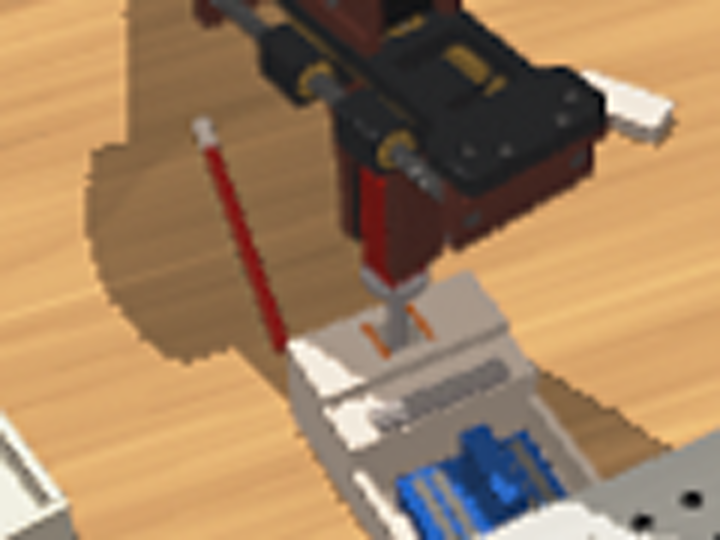

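Emit:
arm_command:
  targets:
    - [[-0.001,-0.0002,0,0,255],[-0.001,-0.0002,0,0,255],[-0.001,-0.0002,0,0,255],[-0.001,-0.0002,0,0,255],[0,0,0,0,255],[0,0,0,0,255],[0,0,0,0,255],[0,0,0,0,255]]

```text
time: 13.0
position: [0.5295, -0.053, 0.1864]
eef_rot: [0.991, 0.136, 0.004, 0.0]
wrist_force: [5.8, 0.1, 3.5]
opening: 0.0198
```

```bash
python3 - <<'E'
from h import *
f=cam("wrist"); go(.643,-.041,.187,15.5)
crop(f,240,100,160,130,5,"pics/w10c.png")
print(p2w(f,243,218,.005), p2w(f,240+334/5,100+266/5,.056))
E
```

```text
t 13.1 pos [ 0.5295 -0.053   0.1864] yaw 15.60 tilt -1.0000 F [5.1 0.3 4.9] open 0.0201
tool shift [0.1126 0.0189 0.0002] twist rad 0.0017 | shift after twist [ 0.1126  0.0188 -0.0006]
[ 0.47703047 -0.08337626  0.005     ] [ 0.51204078 -0.01173955  0.056     ]
```

View pics/w10c.png

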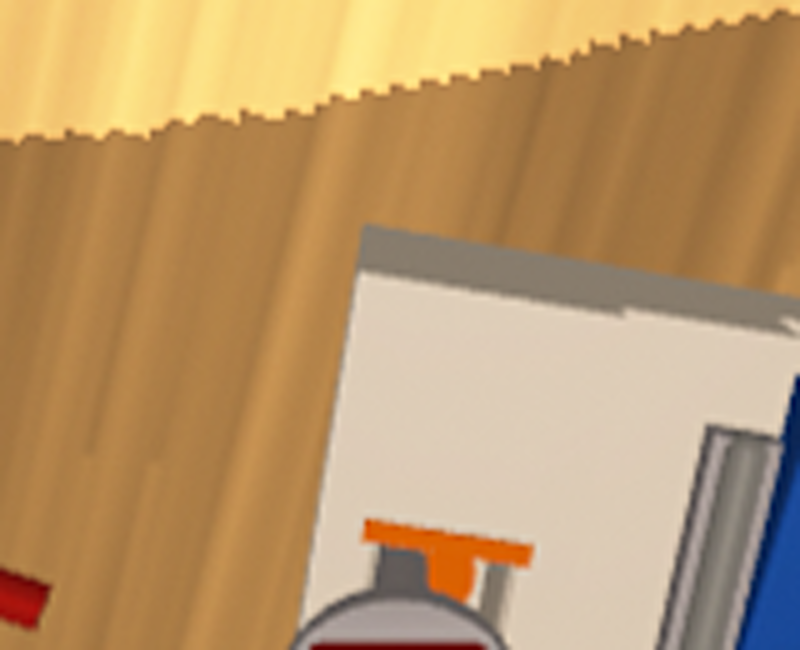

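Emit:
arm_command:
  targets:
    - [[-0.001,-0.0002,0,0,255],[-0.001,-0.0002,0,0,255],[-0.001,-0.0002,0,0,255],[0,0,0,0,255],[0,0,0,0,255],[0,0,0,0,255],[0,0,0,0,255],[0,0,0,0,255]]

```text
time: 13.85
position: [0.5284, -0.053, 0.1868]
eef_rot: [0.991, 0.136, 0.006, -0.0]
wrist_force: [12.5, 0.9, -3.6]
opening: 0.0201
```

```bash
python3 - <<'E'
from h import *
f=cam("wrist"); go(.643,-.041,.187,15.5)
crop(f,240,100,160,130,5,"pics/w11c.png")
E
```

```text
t 13.9 pos [ 0.5284 -0.0531  0.1868] yaw 15.61 tilt -0.9999 F [12.7  0.3 -3.8] open 0.0197
tool shift [0.1136 0.0192 0.0011] twist rad 0.0019 | shift after twist [ 0.1137  0.019  -0.0002]
```

View pics/w11c.png

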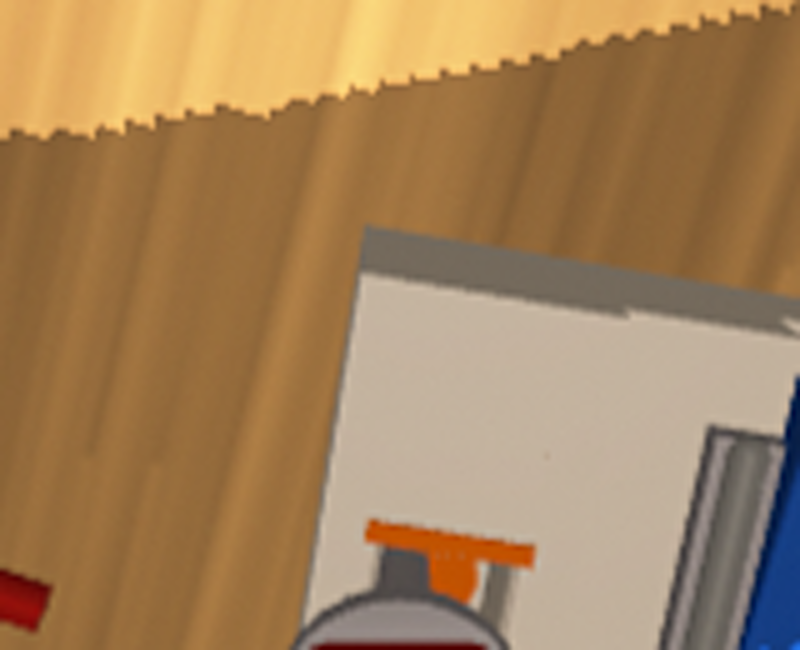

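At the stop (12.7 N). Back off within the slack, then lift.

Emit:
arm_command:
  targets:
    - [[0.003,0.0005,-0.002,0,255],[0.002,0.0003,-0.003,0,255],[0,0,-0.01,0,255],[0,0,-0.015,0,255],[0,0,-0.02,0,255],[0,0,-0.02,0,255],[0,0,-0.006,0,255],[0,0,0,0,255]]

```text
time: 14.7
position: [0.5284, -0.0533, 0.2614]
eef_rot: [0.991, 0.135, 0.0, 0.0]
wrist_force: [0.6, 0.2, -1.4]
opening: 0.0199
```

```bash
python3 - <<'E'
from h import *
f=cam("wrist"); go(.5235,.255,.262,15.6)
cv2.imwrite("pics/w12.png",f["pixels"][:,:,::-1])
crop(f,260,150,120,110,6,"pics/w12c.png")
f2=cam("scene"); crop(f2,230,130,140,110,5,"pics/s12.png")
import pickle; pickle.dump((f,f2),open("w12.pkl","wb"))
E
```

```text
t 14.8 pos [ 0.5281 -0.0534  0.2606] yaw 15.56 tilt -1.0000 F [-0.  -0.5 -1.7] open 0.0202
tool shift [ 0.0783 -0.2983 -0.0016] twist rad -0.0006 | shift after twist [ 0.0785 -0.2983 -0.0014]
```

View pics/w12.png

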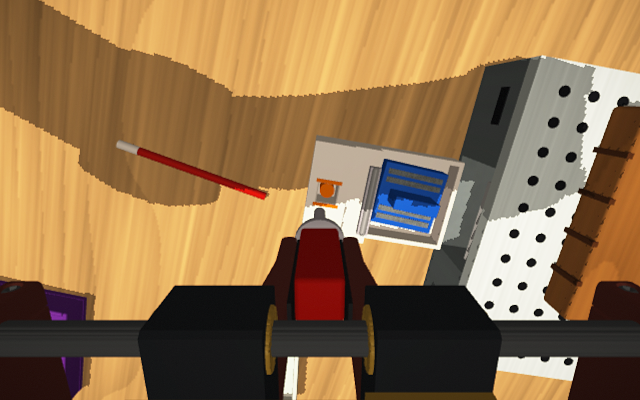

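View pics/s12.png

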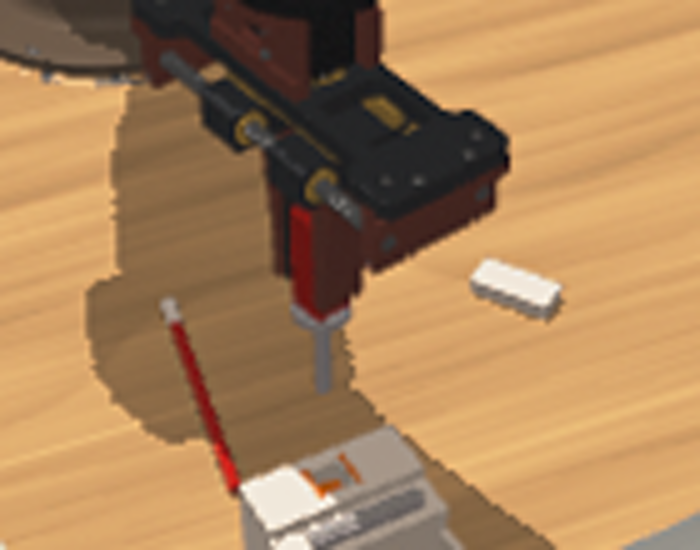

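View pics/w12c.png

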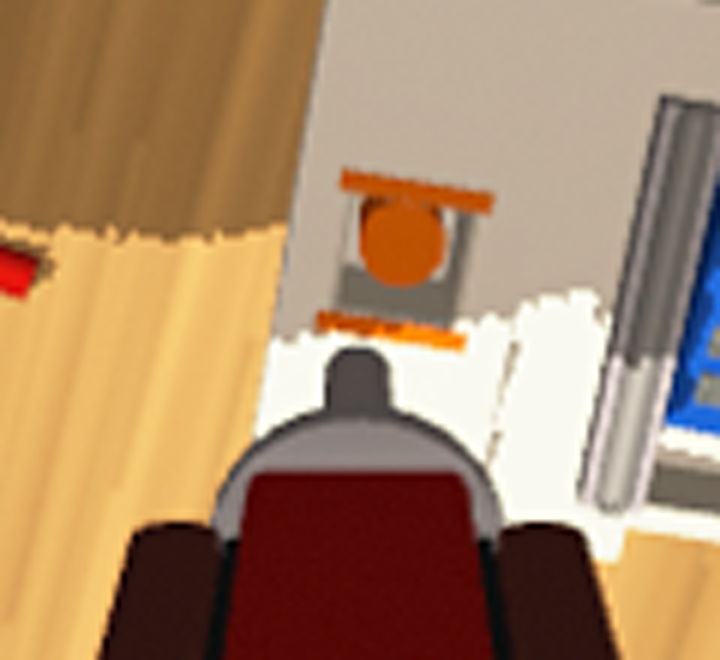

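Emit:
arm_command:
  targets:
    - [[0.005,-0.025,0,0,255],[0.012,-0.045,0,0,255],[0.012,-0.045,0,0,255],[0.012,-0.045,0,0,255],[0.012,-0.045,0,0,255],[0.012,-0.045,-0.001,0,255],[0.01,-0.035,0,0,255],[0.0035,-0.0133,0,0,255]]

```text
time: 15.6
position: [0.5224, 0.2594, 0.261]
eef_rot: [0.99, 0.138, -0.001, -0.001]
wrist_force: [-0.7, -0.1, -0.2]
opening: 0.02
```

Emit:
arm_command:
  targets:
    - [[0,0,0,0,255],[0,0,0,0,255],[0,0,0,0,255],[0,0,0.01,0,255],[0,0,0.015,0,255],[0,0,0.01,0,255],[0,0,0,0,255],[0,0,0,0,255]]

```text
time: 16.4
position: [0.524, 0.2552, 0.2265]
eef_rot: [0.991, 0.136, -0.0, 0.0]
wrist_force: [-0.3, -0.6, -0.5]
opening: 0.0198
```

```bash
python3 - <<'E'
from h import *
f=cam("wrist"); go(.5235,.2549,.161,15.6)
crop(f,260,120,120,120,6,"pics/w13c.png")
f2=cam("scene"); crop(f2,360,150,80,70,9,"pics/s13.png")
E
```

```text
t 16.4 pos [0.5241 0.2554 0.227 ] yaw 15.60 tilt -1.0000 F [ 0.8 -0.4 -0.8] open 0.0197
tool shift [-0.0007  0.0004  0.066 ] twist rad -0.0001 | shift after twist [-0.0007  0.0004  0.066 ]
```

View pics/w13c.png

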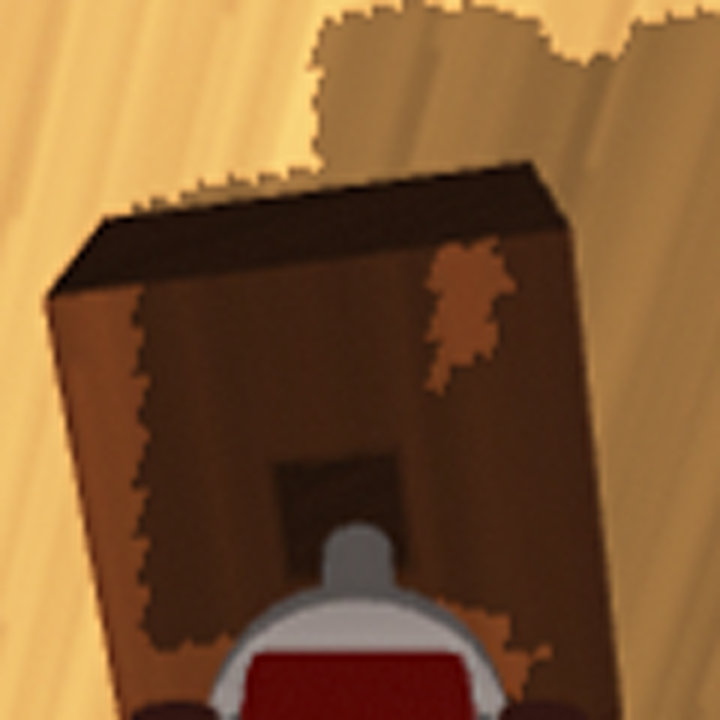

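View pics/s13.png

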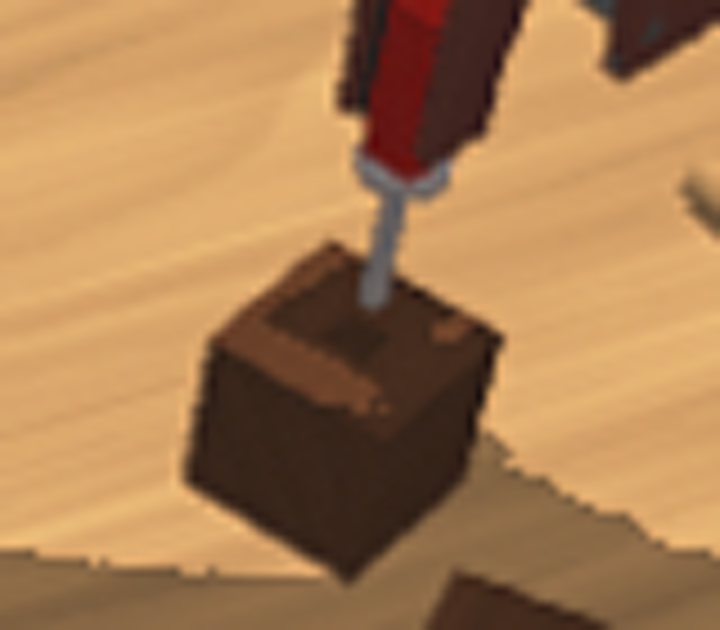

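Pin is ~2 mm off in tool +x from the hole (hole (342,516), pin projects to (358,520) in the crop); correct and insert.

Emit:
arm_command:
  targets:
    - [[-0.002,0,0,0,255],[0,0,0.006,0,255],[0,0,0.006,0,255],[0,0,0.006,0,255],[0,0,0.006,0,255],[0,0,0.006,0,255],[0,0,0,0,255],[0,0,0,0,255]]

```text
time: 17.3
position: [0.5221, 0.2548, 0.1968]
eef_rot: [0.991, 0.136, -0.0, -0.0]
wrist_force: [-1.3, -0.3, -0.5]
opening: 0.0198
```

```bash
python3 - <<'E'
from h import *
f=cam("wrist"); go(.5235,.2549,.161,15.6)
crop(f,260,120,120,120,6,"pics/w14c.png")
E
```

```text
t 17.4 pos [0.5222 0.2549 0.197 ] yaw 15.59 tilt -1.0000 F [ 0.9  1.  -1.1] open 0.0200
tool shift [0.0012 0.0003 0.036 ] twist rad -0.0002 | shift after twist [0.0012 0.0003 0.036 ]
```

View pics/w14c.png

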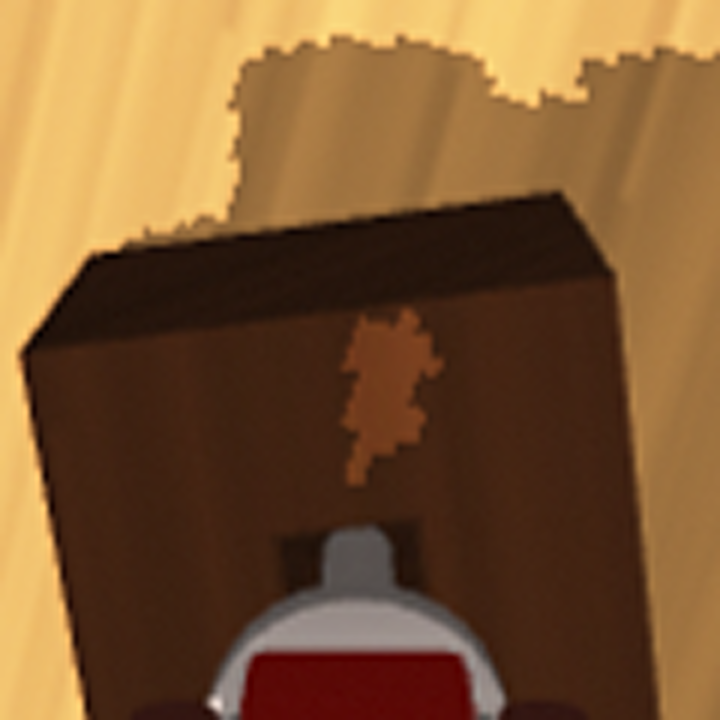

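Emit:
arm_command:
  targets:
    - [[0,0,0.006,0,255],[0,0,0.007,0,255],[0,0,0.007,0,255],[0,0,0.007,0,255],[0,0,0.005,0,255],[0,0,0.003,0,255],[0,0,0,0,255],[0,0,0,0,255]]

```text
time: 18.15
position: [0.5222, 0.2549, 0.162]
eef_rot: [0.991, 0.136, 0.0, -0.0]
wrist_force: [-0.3, -0.1, -1.8]
opening: 0.0198
```

```bash
python3 - <<'E'
from h import *
f=cam("wrist"); go(.5235,.2549,.161,15.6)
crop(f,260,120,120,120,6,"pics/w15c.png")
f2=cam("scene"); crop(f2,360,150,80,70,9,"pics/s15.png")
E
```

```text
t 18.2 pos [0.5223 0.2549 0.1622] yaw 15.59 tilt -1.0000 F [0.1 0.2 0.1] open 0.0197
tool shift [0.0012 0.0003 0.0012] twist rad -0.0002 | shift after twist [0.0012 0.0003 0.0012]
```

View pics/s15.png

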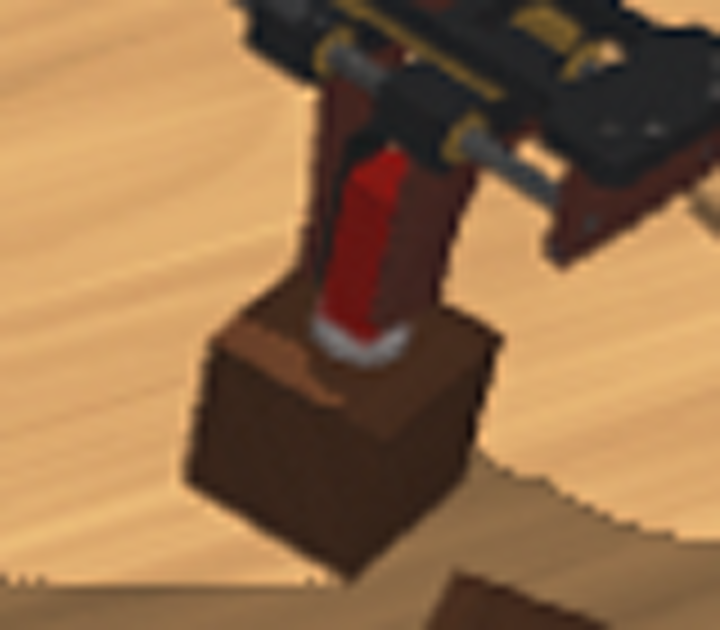

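Emit:
arm_command:
  targets:
    - [[0,0,0.001,0,255],[0,0,0.0005,0,255],[0,0,0,0,255],[0,0,0,0,0],[0,0,0,0,0],[0,0,0,0,0],[0,0,0,0,0],[0,0,0,0,0]]

```text
time: 19.05
position: [0.5222, 0.2547, 0.1604]
eef_rot: [0.991, 0.136, -0.0, 0.0]
wrist_force: [-0.5, -0.3, -0.5]
opening: 0.0562
```

Emit:
arm_command:
  targets:
    - [[0,0,-0.01,0,0],[0,0,-0.02,0,0],[0,0,-0.035,0,0],[0,0,-0.035,0,0],[0,0,-0.02,0,0],[0,0,0,0.14,0],[0,0,0,0.14,0],[0,0,0,0.14,0]]

```text
time: 19.85
position: [0.5222, 0.2548, 0.2815]
eef_rot: [0.997, -0.077, 0.0, -0.0]
wrist_force: [-0.1, 0.2, 0.3]
opening: 0.0879
```

```bash
python3 - <<'E'
from h import *
f=cam("wrist"); crop(f,220,100,200,160,4,"pics/w16c.png")
f2=cam("scene"); crop(f2,360,150,80,70,9,"pics/s16.png")
go(.5883,-.0478,.262,-84.2)
E
```

```text
t 19.9 pos [0.5221 0.2549 0.2814] yaw -8.58 tilt -1.0000 F [-0.2 -0.3  0.7] open 0.0880
tool shift [0.1106 0.2895 0.0195] twist rad 1.3198 | shift after twist [ 0.3079 -0.0353  0.0194]
```

View pics/w16c.png

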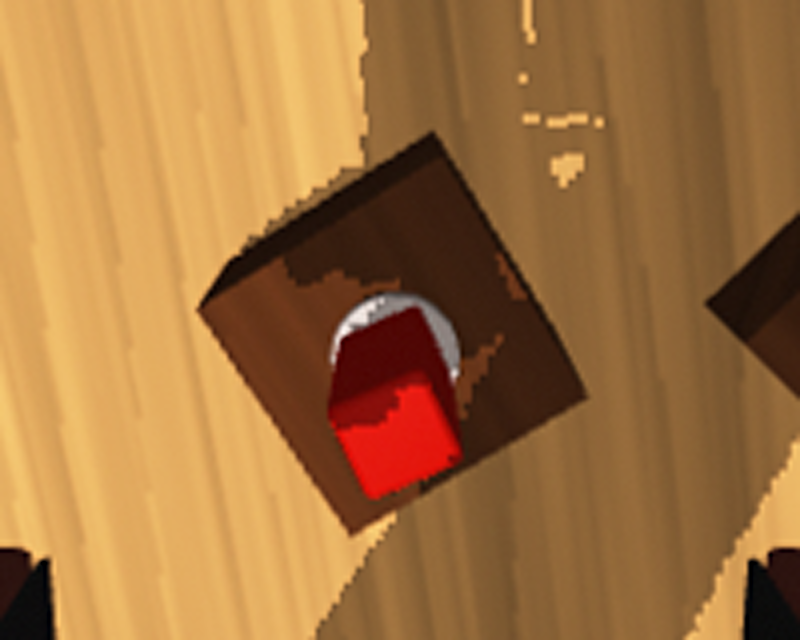

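View pics/s16.png

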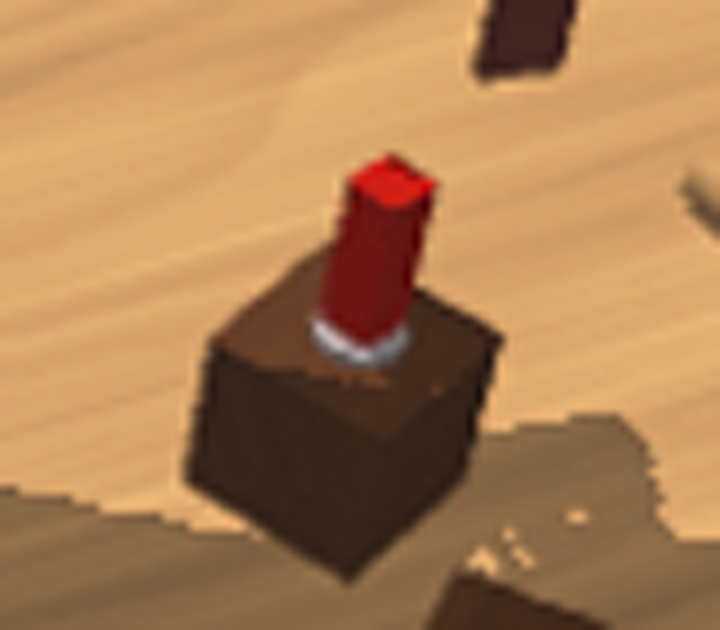

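Emit:
arm_command:
  targets:
    - [[0,0,0,0.147,0],[0,0,0,0.147,0],[0,0,0,0.147,0],[0,0,0,0.147,0],[0,0,0,0.147,0],[0,0,0,0.147,0],[0,0,0,0.147,0],[0,0,0,0.147,0]]

```text
time: 20.75
position: [0.522, 0.2549, 0.2807]
eef_rot: [0.788, -0.615, -0.0, 0.0]
wrist_force: [0.3, -0.1, -0.6]
opening: 0.0878
```

Emit:
arm_command:
  targets:
    - [[0,0,0,0.144,0],[0.03,-0.004,0,0,0],[0.048,-0.005,0,0,0],[0.048,-0.005,0,0,0],[0.048,-0.005,0,0,0],[0.048,-0.005,0,0,0],[0.048,-0.005,0,0,0],[0.03,-0.005,0,0,0]]

```text
time: 21.55
position: [0.5869, -0.0445, 0.2806]
eef_rot: [0.743, -0.669, 0.0, 0.001]
wrist_force: [0.4, -0.0, -0.3]
opening: 0.0881
```

Emit:
arm_command:
  targets:
    - [[0.008,-0.001,0,0,0],[0,0,0,0,150],[0,0,0,0,150],[0,0,0,0,150],[0,0,0,0,150],[0,0,0,0,150],[0,0,0,0,150],[0,0,0,0,150]]

```text
time: 22.35
position: [0.5886, -0.0478, 0.2805]
eef_rot: [0.743, -0.67, 0.0, 0.0]
wrist_force: [-0.0, -0.4, 1.4]
opening: 0.0374
```

```bash
python3 - <<'E'
from h import *
f=cam("wrist"); cv2.imwrite("pics/w17.png",f["pixels"][:,:,::-1]); crop(f,240,110,160,150,5,"pics/w17c.png")
go(.5883,-.0478,.262,-84.2)
import pickle; pickle.dump(f,open("w17.pkl","wb"))
E
```

```text
t 22.4 pos [ 0.5886 -0.0479  0.2805] yaw -84.09 tilt -1.0000 F [-0.1 -0.3  0.1] open 0.0365
tool shift [-0.0001  0.0003  0.0185] twist rad 0.0019 | shift after twist [-0.0001  0.0003  0.0185]
```

View pics/w17.png

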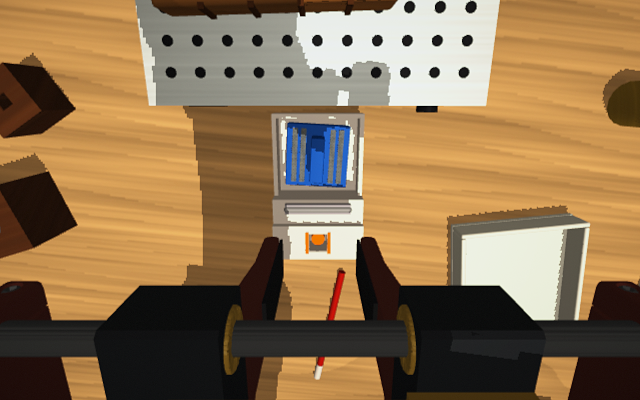

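View pics/w17c.png

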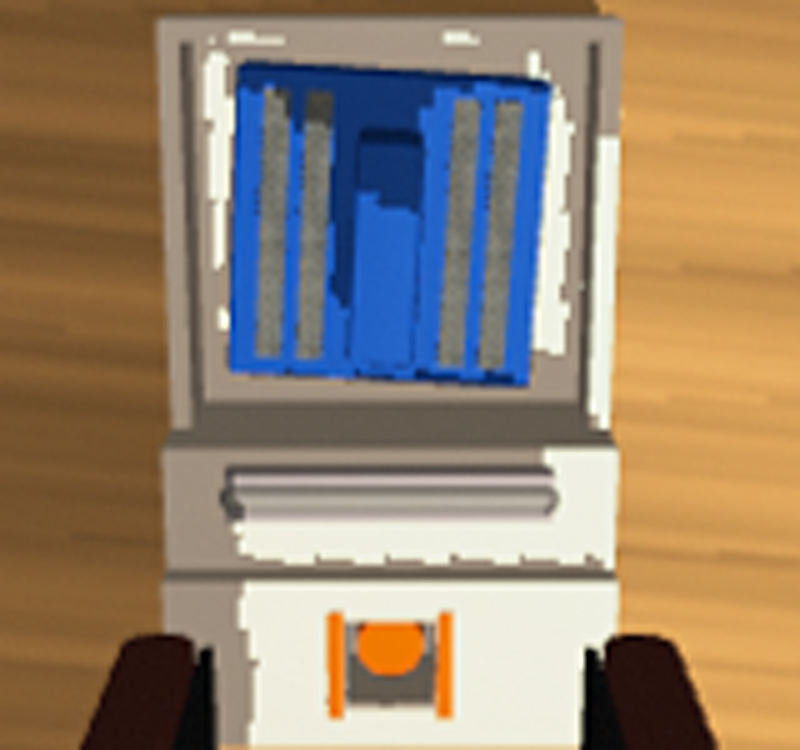

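```bash
python3 - <<'E'
from h import *
import pickle; f=pickle.load(open("w17.pkl","rb"))
c=lambda a,b,z:p2w(f,240+(a+.5)/5-.5,110+(b+.5)/5-.5,z)
q=np.array([c(*p,.028) for p in [(240,82),(550,85),(528,383),(232,372)]]); print(q.round(4),q.mean(0))
for i in range(4):
    d=q[(i+1)%4]-q[i]; print(np.hypot(*d[:2]),np.degrees(np.arctan2(d[1],d[0])))
q=np.array([c(*p,.056) for p in [(360,130),(424,135),(412,370),(347,363)]]); print(q.round(4),q.mean(0))
for i in range(4):
    d=q[(i+1)%4]-q[i]; print(np.hypot(*d[:2]),np.degrees(np.arctan2(d[1],d[0])))
print("cam",-f["R"].T@f["t"], "recess",c(390,666,.056))
E
```

```text
[[ 0.6399 -0.0136  0.028 ]
 [ 0.6454 -0.0718  0.028 ]
 [ 0.5875 -0.0748  0.028 ]
 [ 0.5837 -0.0164  0.028 ]] [ 0.61411767 -0.04415002  0.028     ]
0.05847661715889338 -84.6414994296883
0.057937430200135684 -176.99729011430114
0.0586089404071977 93.70787613275098
0.056255354369964726 2.8221240470543014
[[ 0.6361 -0.0373  0.056 ]
 [ 0.6364 -0.0484  0.056 ]
 [ 0.5944 -0.0508  0.056 ]
 [ 0.5945 -0.039   0.056 ]] [ 0.61536592 -0.04386078  0.056     ]
0.011177947303894487 -88.51207773262809
0.04208977627986095 -176.81537740304313
0.011828803066901027 89.58757021918139
0.04168340950216839 2.315252847561338
cam [ 0.66680508 -0.04062143  0.36157158] recess [ 0.5364091  -0.05269564  0.056     ]
```

```bash
python3 - <<'E'
from h import *
go(.613,-.043,.15,-87)
E
```

```text
t 22.4 pos [ 0.5886 -0.0479  0.2805] yaw -84.09 tilt -1.0000 F [-0.1 -0.3  0.1] open 0.0365
tool shift [-0.0024 -0.0248  0.1305] twist rad 0.0507 | shift after twist [-0.0036 -0.0246  0.1305]
```

Emit:
arm_command:
  targets:
    - [[0,0,0,0.05,175],[-0.0036,-0.0246,0.01,0,175],[0,0,0.025,0,175],[0,0,0.035,0,175],[0,0,0.035,0,175],[0,0,0.025,0,175],[0,0,0,0,175],[0,0,0,0,175]]

```text
time: 23.2
position: [0.6132, -0.043, 0.1508]
eef_rot: [0.726, -0.688, -0.0, 0.0]
wrist_force: [0.3, 0.0, 1.6]
opening: 0.0278
```

```bash
python3 - <<'E'
from h import *
f=cam("wrist"); crop(f,220,170,200,160,4,"pics/w18c.png")
f2=cam("scene"); crop(f2,240,180,120,90,6,"pics/s18.png")
go(.613,-.043,.112,-87)
E
```

```text
t 23.3 pos [ 0.614  -0.0431  0.1522] yaw -86.98 tilt -1.0000 F [ 0.2 -0.   0.5] open 0.0272
tool shift [-0.0001  0.0011  0.0402] twist rad 0.0004 | shift after twist [-0.0001  0.001   0.0402]
```

View pics/w18c.png

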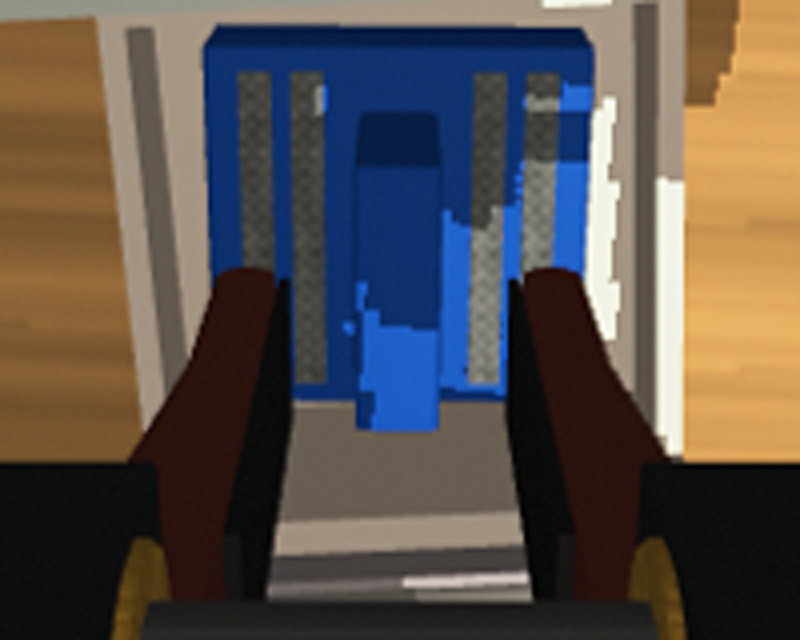

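View pics/s18.png

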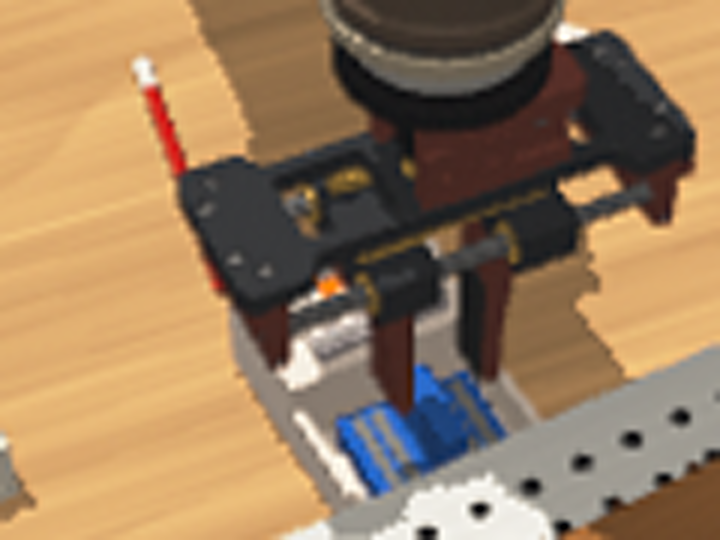

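Emit:
arm_command:
  targets:
    - [[0,0.0005,0.01,0,175],[0,0,0.012,0,175],[0,0,0.01,0,175],[0,0,0.007,0,175],[0,0,0,0,175],[0,0,0,0,255],[0,0,0,0,255],[0,0,0,0,255]]

```text
time: 24.1
position: [0.6127, -0.0431, 0.1118]
eef_rot: [0.726, -0.688, 0.0, -0.0]
wrist_force: [-0.9, 0.4, -0.4]
opening: 0.0117
```

Emit:
arm_command:
  targets:
    - [[0,0,0,0,255],[0,0,0,0,255],[0,0,0,0,255],[0,0,-0.005,0,255],[0,0,-0.01,0,255],[0,0,-0.015,0,255],[0,0,-0.02,0,255],[0,0,-0.02,0,255]]

```text
time: 24.9
position: [0.6126, -0.0431, 0.1833]
eef_rot: [0.726, -0.688, 0.0, -0.0]
wrist_force: [0.0, -0.1, -0.7]
opening: 0.0117
```

```bash
python3 - <<'E'
from h import *
f=cam("wrist"); cv2.imwrite("pics/w19.png",f["pixels"][:,:,::-1])
f2=cam("scene"); crop(f2,240,150,120,110,6,"pics/s19.png")
go(.4875,-.278,.182,-87)
E
```

```text
t 25.0 pos [ 0.6141 -0.043   0.1854] yaw -86.98 tilt -1.0000 F [ 1.   0.5 -1. ] open 0.0120
tool shift [0.228  0.1389 0.0027] twist rad 0.0004 | shift after twist [0.228  0.1388 0.0034]
```

View pics/w19.png

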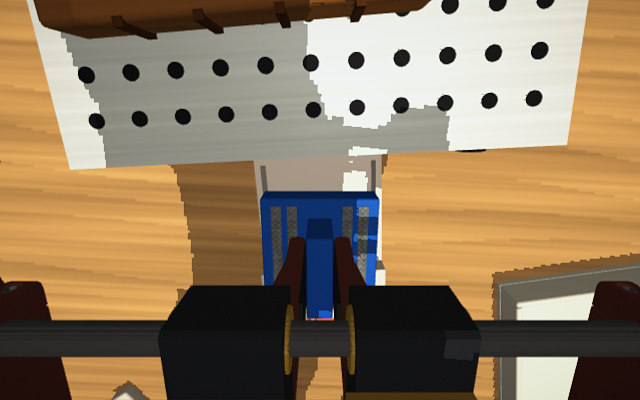

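View pics/s19.png

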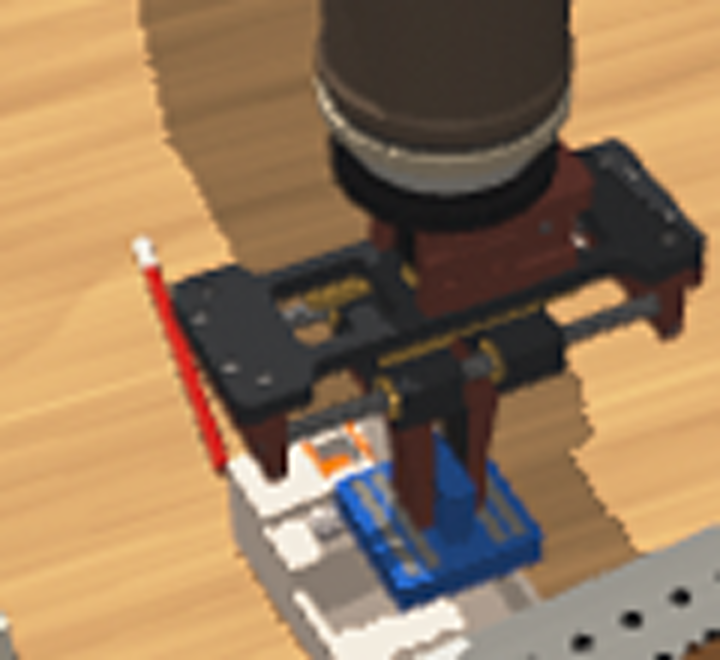

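```bash
python3 - <<'E'
from h import *
go(.488,-.277,.185,-78.5)
E
```

```text
t 25.0 pos [ 0.6141 -0.043   0.1854] yaw -86.98 tilt -1.0000 F [ 1.   0.5 -1. ] open 0.0120
tool shift [ 0.227   0.1383 -0.0003] twist rad -0.1480 | shift after twist [0.2041 0.1703 0.0004]
```

Emit:
arm_command:
  targets:
    - [[0,0,0,-0.074,255],[0,0,0,-0.074,255],[0.02,0.017,0,0,255],[0.034,0.028,0,0,255],[0.036,0.03,0,0,255],[0.036,0.03,0,0,255],[0.036,0.03,0,0,255],[0.028,0.023,0,0,255]]

```text
time: 25.8
position: [0.4935, -0.2636, 0.1813]
eef_rot: [0.774, -0.633, -0.0, 0.001]
wrist_force: [0.7, 0.1, -0.3]
opening: 0.0117
```

Emit:
arm_command:
  targets:
    - [[0.014,0.012,0,0,255],[0,0,0,0,255],[0,0,0,0,255],[0,0,0,0,255],[0,0,0,0,255],[0,0,0,0,255],[0,0,0,0,255],[0,0,0,0,255]]

```text
time: 26.6
position: [0.4868, -0.2766, 0.1814]
eef_rot: [0.775, -0.632, -0.0, -0.0]
wrist_force: [0.4, -0.3, -1.5]
opening: 0.0115
```

```bash
python3 - <<'E'
from h import *
f=cam("wrist"); cv2.imwrite("pics/w20.png",f["pixels"][:,:,::-1])
f2=cam("scene"); crop(f2,150,170,130,120,6,"pics/s20.png")
go(.488,-.277,.105,-78.5)
E
```

```text
t 26.7 pos [ 0.4867 -0.2768  0.1815] yaw -78.48 tilt -1.0000 F [-0.6 -0.5 -1.2] open 0.0118
tool shift [ 0.0004 -0.0013  0.0765] twist rad 0.0003 | shift after twist [ 0.0004 -0.0013  0.0765]
```

View pics/w20.png

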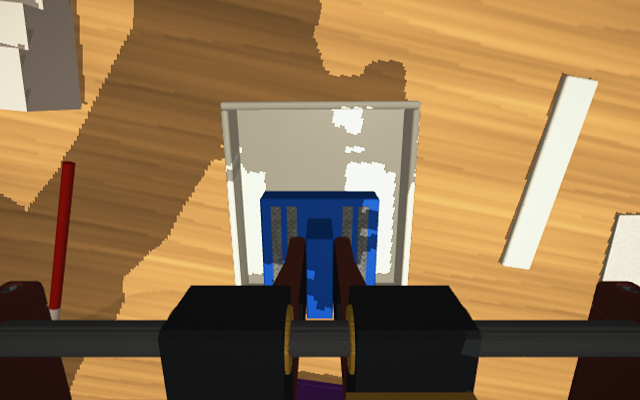

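View pics/s20.png

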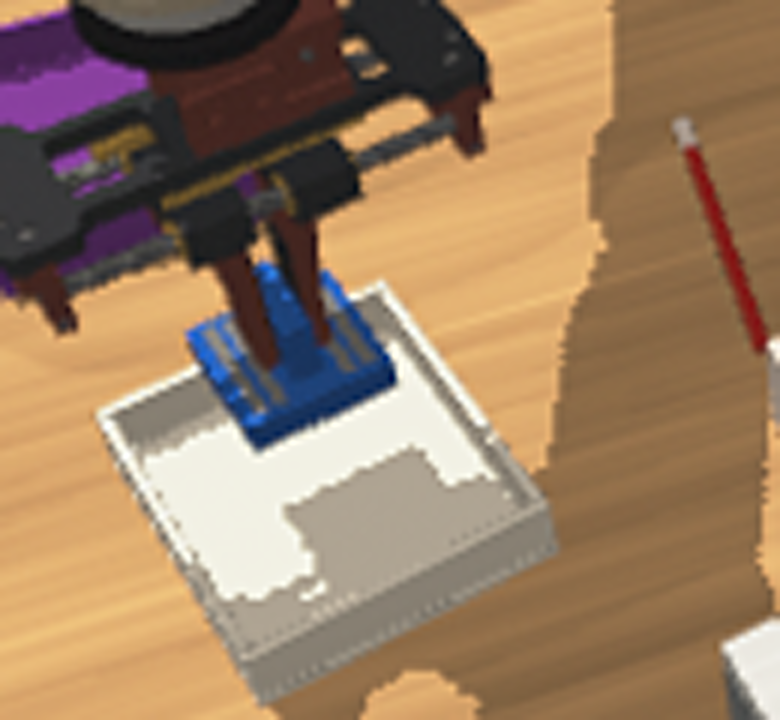

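Emit:
arm_command:
  targets:
    - [[0,0,0.01,0,255],[0,0,0.018,0,255],[0,0,0.02,0,255],[0,0,0.015,0,255],[0,0,0.008,0,255],[0,0,0.003,0,255],[0,0,0,0,255],[0,0,0,0,255]]

```text
time: 27.5
position: [0.487, -0.2771, 0.108]
eef_rot: [0.774, -0.633, 0.001, -0.0]
wrist_force: [0.4, -0.9, -0.8]
opening: 0.0116
```

Emit:
arm_command:
  targets:
    - [[0,0,0.001,0,255],[0,0,0.001,0,255],[0,0,0.001,0,255],[0,0,0,0,255],[0,0,0,0,255],[0,0,0,0,255],[0,0,0,0,255],[0,0,0,0,255]]

```text
time: 28.3
position: [0.4867, -0.2771, 0.1048]
eef_rot: [0.774, -0.633, 0.0, 0.0]
wrist_force: [-0.7, 0.1, 5.5]
opening: 0.0117
```

```bash
python3 - <<'E'
from h import *
f2=cam("scene"); crop(f2,150,170,130,120,6,"pics/s21.png")
go(.488,-.277,.105,-78.5)
E
```

```text
t 28.4 pos [ 0.4867 -0.2771  0.1048] yaw -78.50 tilt -1.0000 F [-1.4 -0.4  5.6] open 0.0119
tool shift [ 0.0001 -0.0013 -0.0002] twist rad 0.0000 | shift after twist [ 0.0001 -0.0013 -0.0002]
```

View pics/s21.png

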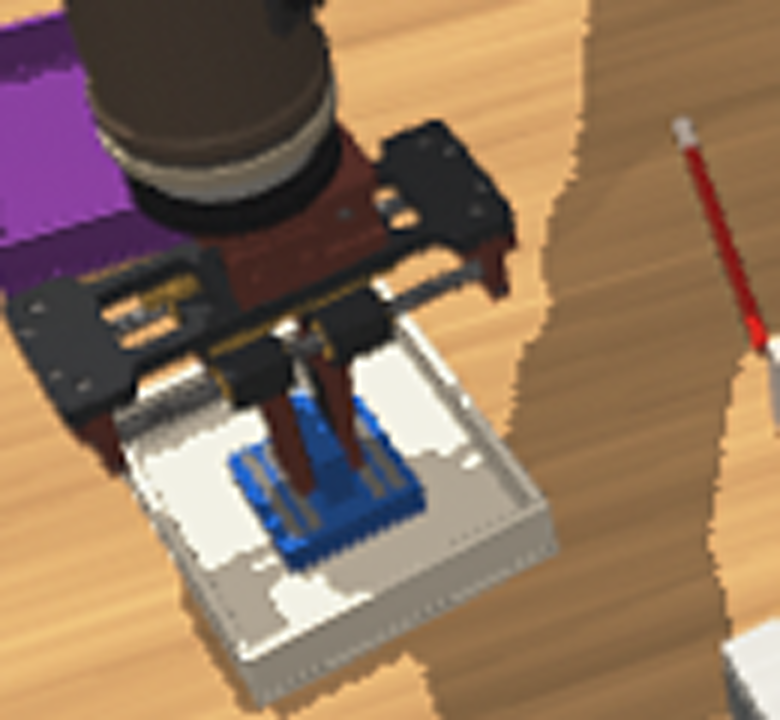

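Filter on the tray floor (5.5 N at the predicted height). Release and rise.

Emit:
arm_command:
  targets:
    - [[0,0,0,0,170],[0,0,0,0,170],[0,0,0,0,170],[0,0,0,0,170],[0,0,0,0,170],[0,0,-0.005,0,170],[0,0,-0.01,0,170],[0,0,-0.025,0,170]]

```text
time: 29.15
position: [0.4857, -0.2765, 0.144]
eef_rot: [0.774, -0.633, -0.002, 0.0]
wrist_force: [-0.2, -0.3, 0.3]
opening: 0.029
```

Emit:
arm_command:
  targets:
    - [[0,0,-0.04,0,170],[0,0,-0.03,0,255],[0,0,-0.01,0,255],[0,0,0,0,255],[0,0,0,0,255],[0,0,0,0,255],[0,0,0,0,255],[0,0,0,0,255]]

```text
time: 29.95
position: [0.4863, -0.2768, 0.2235]
eef_rot: [0.774, -0.633, -0.001, 0.0]
wrist_force: [-0.2, 0.4, -0.5]
opening: 0.0003
```

```bash
python3 - <<'E'
from h import *
f=cam("wrist"); cv2.imwrite("pics/w22.png",f["pixels"][:,:,::-1])
f3=cam("top"); crop(f3,300,130,160,120,5,"pics/t22.png"); import pickle; pickle.dump(f3,open("t22.pkl","wb"))
go(.475,-.058,.15,-84.2)
E
```

```text
t 30.1 pos [ 0.4865 -0.2769  0.2239] yaw -78.48 tilt -1.0000 F [ 1.1  0.2 -0.4] open 0.0004
tool shift [-0.2167 -0.0325  0.074 ] twist rad 0.0998 | shift after twist [-0.2189 -0.0107  0.0739]
```

View pics/w22.png

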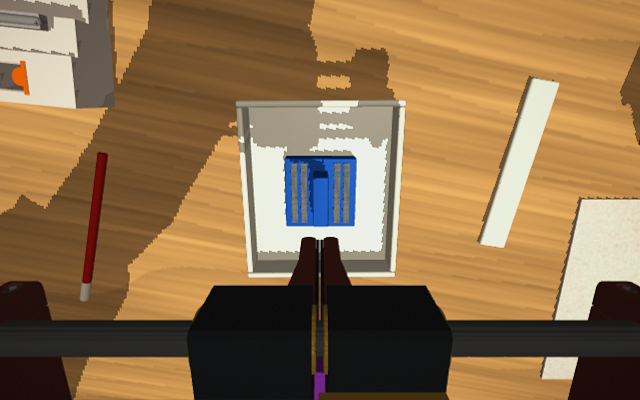

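View pics/t22.png

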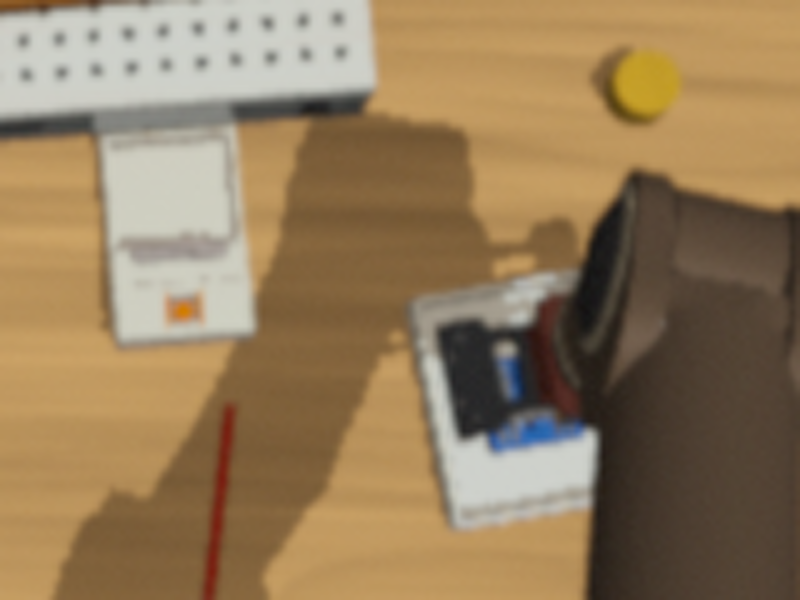

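```bash
python3 - <<'E'
from h import *
import pickle; f=pickle.load(open("t22.pkl","rb"))
c=lambda a,b,z:p2w(f,300+(a+.5)/5-.5,130+(b+.5)/5-.5,z).round(4)
print("pencil tip",c(230,405,.006),"front ctr",c(186,340,.056),"recess",c(185,309,.056))
go(.476,-.0584,.105,-84.2)
E
```

```text
pencil tip [ 0.477  -0.0861  0.006 ] front ctr [ 0.5123 -0.0549  0.056 ] recess [ 0.532  -0.0538  0.056 ]
t 30.1 pos [ 0.4865 -0.2769  0.2239] yaw -78.48 tilt -1.0000 F [ 1.1  0.2 -0.4] open 0.0004
tool shift [-0.2161 -0.0334  0.119 ] twist rad 0.0998 | shift after twist [-0.2184 -0.0117  0.1189]
```

Emit:
arm_command:
  targets:
    - [[0,0,0,0.1,255],[-0.02,-0.001,0,0,255],[-0.04,-0.002,0,0,255],[-0.045,-0.002,0,0,255],[-0.045,-0.002,0,0,255],[-0.04,-0.002,0,0,255],[-0.02,-0.002,0,0,255],[-0.0084,-0.0007,0,0,255]]

```text
time: 30.85
position: [0.4762, -0.0561, 0.2246]
eef_rot: [0.743, -0.669, 0.0, -0.0]
wrist_force: [-1.1, 0.1, -0.2]
opening: 0.0005
```

Emit:
arm_command:
  targets:
    - [[0,0,0,0,255],[0,0,0,0,255],[0,0,0.02,0,255],[0,0,0.03,0,255],[0,0,0.03,0,255],[0,0,0.02,0,255],[0,0,0,0,255],[0,0,0,0,255]]

```text
time: 31.65
position: [0.4763, -0.0595, 0.1245]
eef_rot: [0.741, -0.671, -0.0, 0.0]
wrist_force: [0.1, 0.0, 0.1]
opening: 0.0008
```

```bash
python3 - <<'E'
from h import *
f=cam("wrist"); cv2.imwrite("pics/w23.png",f["pixels"][:,:,::-1])
go(.476,-.0584,.105,-84.2)
f2=cam("scene"); crop(f2,200,150,140,120,5,"pics/s23.png")
E
```

```text
t 31.7 pos [ 0.4768 -0.0593  0.1251] yaw -84.30 tilt -1.0000 F [0.3 0.7 0. ] open 0.0001
tool shift [-0.001   0.0007  0.0201] twist rad -0.0017 | shift after twist [-0.001   0.0007  0.0201]
```

View pics/w23.png

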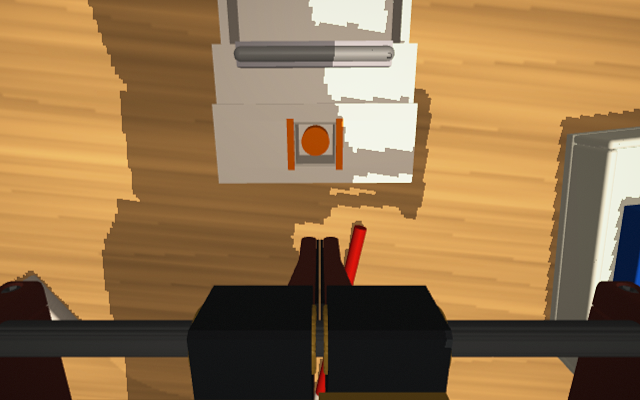

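View pics/s23.png

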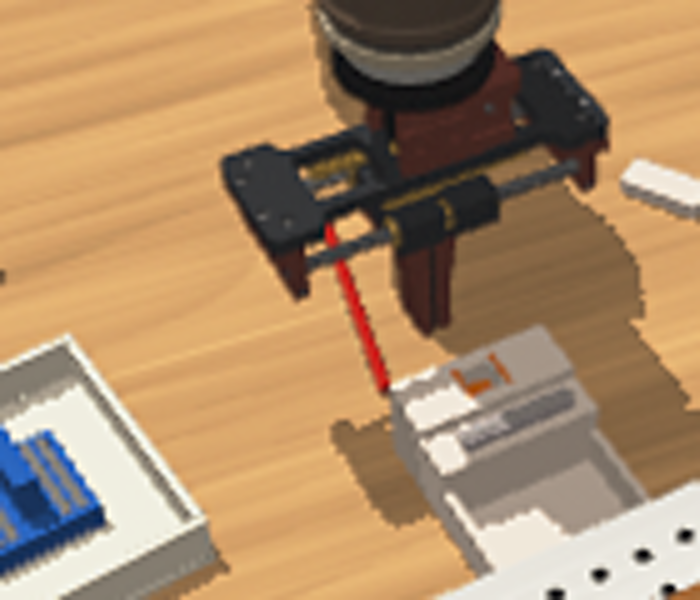

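Emit:
arm_command:
  targets:
    - [[0,0,0.01,0,255],[0,0,0.01,0,255],[0,-0.005,0,0,255],[0,-0.008,0,0,255],[0,-0.008,0,0,255],[0,-0.006,0,0,255],[0,-0.006,0,0,255],[0,-0.006,0,0,255]]

```text
time: 32.55
position: [0.5152, -0.0545, 0.1044]
eef_rot: [0.742, -0.671, -0.0, 0.0]
wrist_force: [-1.9, -0.5, 1.3]
opening: 0.0004
```

```bash
python3 - <<'E'
from h import *
go(.616,-.0445,.105,-84.2)
f=cam("wrist"); cv2.imwrite("pics/w24.png",f["pixels"][:,:,::-1])
E
```

```text
t 32.5 pos [ 0.5152 -0.0545  0.1044] yaw -84.22 tilt -1.0000 F [-1.9 -0.5  1.3] open 0.0004
tool shift [ 0.0002 -0.1013 -0.0006] twist rad -0.0004 | shift after twist [ 0.0002 -0.1013 -0.0006]
```

View pics/w24.png

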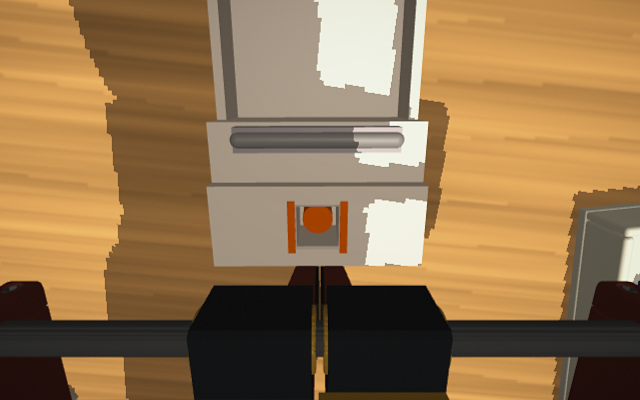

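Fingers behind the face, pushing. Continue about 75 mm.

Emit:
arm_command:
  targets:
    - [[0,-0.007,0,0,255],[0,-0.009,0,0,255],[0,-0.01,0,0,255],[0,-0.01,0,0,255],[0,-0.01,0,0,255],[0,-0.01,0,0,255],[0,-0.01,0,0,255],[0,-0.008,0,0,255]]

```text
time: 33.4
position: [0.5897, -0.0469, 0.1044]
eef_rot: [0.742, -0.671, 0.0, -0.0]
wrist_force: [-2.3, 0.3, -0.3]
opening: 0.0006
```

```bash
python3 - <<'E'
from h import *
go(.616,-.0445,.105,-84.2)
f=cam("wrist"); cv2.imwrite("pics/w25.png",f["pixels"][:,:,::-1])
E
```

```text
t 33.4 pos [ 0.5897 -0.0469  0.1044] yaw -84.22 tilt -1.0000 F [-2.3  0.3 -0.3] open 0.0006
tool shift [ 0.0002 -0.0265 -0.0006] twist rad -0.0003 | shift after twist [ 0.0002 -0.0265 -0.0006]
```

View pics/w25.png

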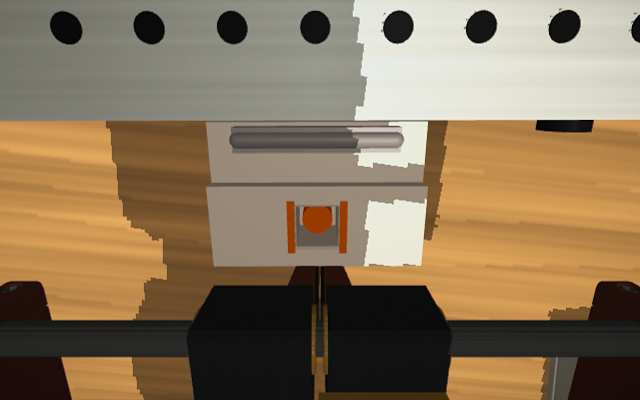

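Emit:
arm_command:
  targets:
    - [[0,-0.003,0,0,255],[0,-0.004,0,0,255],[0,-0.004,0,0,255],[0,-0.004,0,0,255],[0,-0.003,0,0,255],[0,-0.003,0,0,255],[0,-0.002,0,0,255],[0,0,0,0,255]]

```text
time: 34.25
position: [0.6125, -0.0449, 0.1046]
eef_rot: [0.742, -0.671, 0.001, -0.001]
wrist_force: [0.6, 1.0, 0.1]
opening: 0.0004
```

Emit:
arm_command:
  targets:
    - [[0,-0.001,0,0,255],[0,-0.001,0,0,255],[0,-0.001,0,0,255],[0,0,0,0,255],[0,0,0,0,255],[0,0,0,0,255],[0,0,0,0,255],[0,0,0,0,255]]

```text
time: 35.05
position: [0.6143, -0.0448, 0.1044]
eef_rot: [0.742, -0.671, -0.0, 0.0]
wrist_force: [-5.0, 0.4, 4.6]
opening: 0.0007
```

```bash
python3 - <<'E'
from h import *
go(.616,-.0445,.105,-84.2)
f=cam("wrist"); cv2.imwrite("pics/w26.png",f["pixels"][:,:,::-1])
E
```

```text
t 35.0 pos [ 0.6143 -0.0448  0.1044] yaw -84.23 tilt -1.0000 F [-5.   0.4  4.6] open 0.0007
tool shift [-0.0001 -0.0017 -0.0006] twist rad -0.0006 | shift after twist [-0.0001 -0.0017 -0.0006]
```

View pics/w26.png

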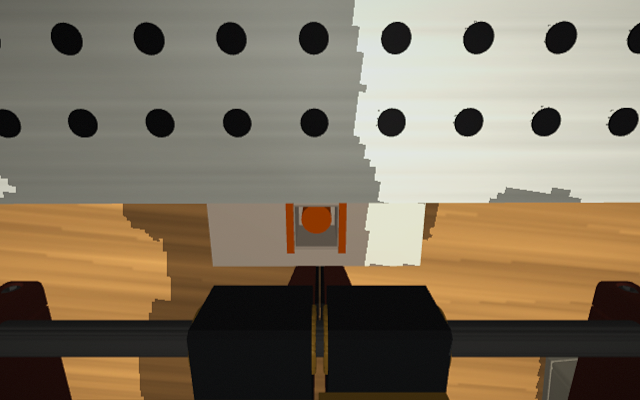

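Emit:
arm_command:
  targets:
    - [[0,-0.001,0,0,255],[0,-0.001,0,0,255],[0,-0.001,0,0,255],[0,0,0,0,255],[0,0,0,0,255],[0,0,0,0,255],[0,0,0,0,255],[0,0,0,0,255]]

```text
time: 35.9
position: [0.6147, -0.0447, 0.1041]
eef_rot: [0.742, -0.671, -0.002, 0.003]
wrist_force: [-14.6, -1.0, 11.0]
opening: 0.0008
```

```bash
python3 - <<'E'
from h import *
go(.616,-.0445,.105,-84.2)
f=cam("wrist"); crop(f,190,170,260,120,3,"pics/w27.png")
E
```

```text
t 35.9 pos [ 0.6147 -0.0447  0.1041] yaw -84.23 tilt -1.0000 F [-14.6  -1.   11. ] open 0.0008
tool shift [-0.     -0.0013 -0.001 ] twist rad -0.0006 | shift after twist [-0.     -0.0014 -0.0009]
```

View pics/w27.png

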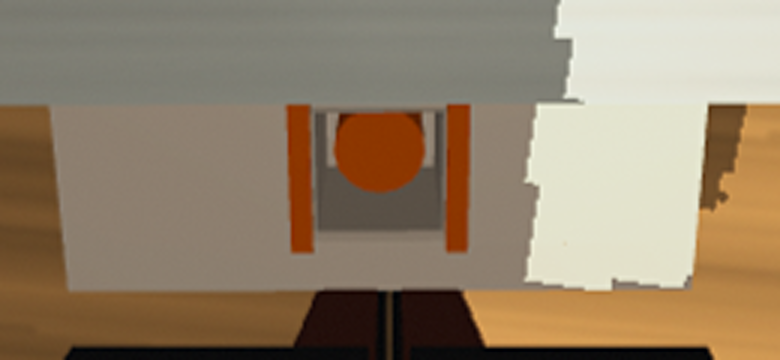

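Hard stop (14.6 N over 0.4 mm). Back off, rise, and check.

Emit:
arm_command:
  targets:
    - [[0,0.005,0,0,255],[0,0.01,0,0,255],[0,0.015,0,0,255],[0,0.01,-0.01,0,255],[0,0,-0.03,0,255],[0,0,-0.04,0,255],[0,0,-0.04,0,255],[0,0,-0.03,0,255]]

```text
time: 36.75
position: [0.5782, -0.0479, 0.2579]
eef_rot: [0.742, -0.67, 0.001, -0.001]
wrist_force: [0.6, 0.2, 0.1]
opening: 0.0004
```

Emit:
arm_command:
  targets:
    - [[0.03,0.01,0,0,255],[0.045,0.01,0,0,255],[0.045,0.01,0,0,255],[0.045,0.01,0,0,255],[0.045,0.01,0,0,255],[0.045,0.01,0,0,255],[0.045,0.01,0,0,255],[0.03,0.01,0,0,255]]

```text
time: 37.55
position: [0.5303, -0.3885, 0.2552]
eef_rot: [0.741, -0.672, 0.001, 0.0]
wrist_force: [0.3, -0.2, -0.1]
opening: 0.0007
```

Emit:
arm_command:
  targets:
    - [[0.01,0,0,0,255],[0,0,0,0,255],[0,0,0,0,255],[0,0,0,0,255],[0,0,0,0,255],[0,0,0,0,255],[0,0,0,0,255],[0,0,0,0,255]]

```text
time: 38.35
position: [0.5325, -0.3944, 0.2545]
eef_rot: [0.742, -0.67, 0.0, 0.0]
wrist_force: [0.2, -0.8, 0.3]
opening: 0.0005
```

```bash
python3 - <<'E'
from h import *
import pickle
go(.5,-.3,.25)
f=cam("top"); cv2.imwrite("pics/t28.png",f["pixels"][:,:,::-1]); 
a=pickle.load(open("top.pkl","rb"))["pixels"]; b=f["pixels"]
A=cv2.resize(np.hstack([a[80:170,280:390],b[80:170,280:390]])[:,:,::-1],None,fx=3.6,fy=3.6,interpolation=cv2.INTER_CUBIC)
cv2.imwrite("pics/cmp.png",A)
f2=cam("scene"); cv2.imwrite("pics/s28.png",f2["pixels"][:,:,::-1])
E
```

```text
t 38.4 pos [ 0.5325 -0.3944  0.2545] yaw -84.20 tilt -1.0000 F [ 0.2 -0.8  0.3] open 0.0005
tool shift [-0.0972  0.0228  0.0045]
```

View pics/cmp.png

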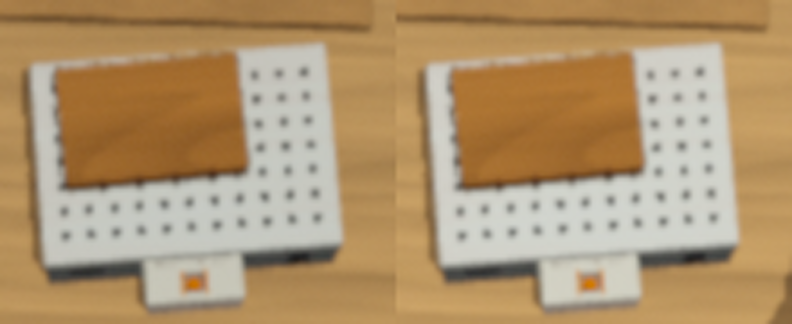

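View pics/s28.png

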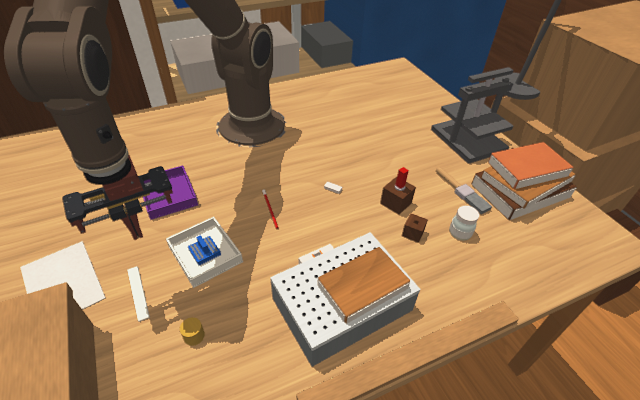

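View pics/t28.png

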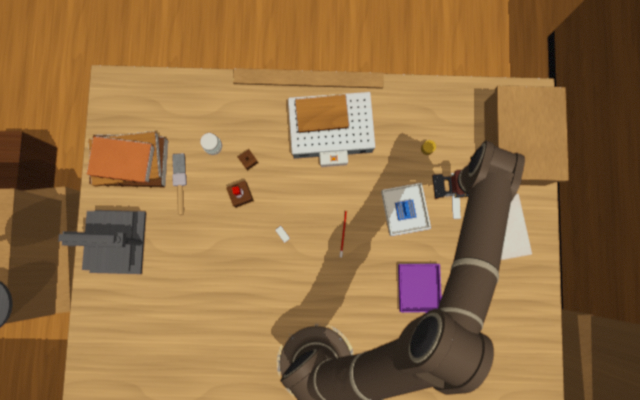

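```bash
python3 - <<'E'
from h import *
import pickle
a=pickle.load(open("top.pkl","rb"))["pixels"]; b=cam("top")["pixels"]
g=lambda x:cv2.cvtColor(x,cv2.COLOR_RGB2GRAY).astype(np.float32)
for n,(u,v,w,h) in {"drawer":(314,150,38,20),"unit":(285,128,92,26),"tool":(225,178,32,32),"pencil":(335,205,16,60),"eraser":(270,222,24,24)}.items():
    A,B=g(a)[v:v+h,u:u+w],g(b)[v:v+h,u:u+w]; print(n,cv2.phaseCorrelate(A,B,cv2.createHanningWindow((w,h),cv2.CV_32F)))
arm.close_job()
E
```

```text
drawer ((0.04715804055067707, 0.10346146314176607), 0.9642807453870773)
unit ((0.06695284856670725, 0.5280392424883047), 0.974463947393276)
tool ((-0.10953360593167005, -0.141649700167072), 0.8958183187060058)
pencil ((-0.27481230627693876, -0.05797683934518716), 0.7206695670882861)
eraser ((-0.01740227256735416, -0.18381445891292358), 0.9355850898557239)
the job is handed in; nothing more can be done
```

I did the whole job in the order you asked and handed it in at about 38 s of the 72 s allowed.

- **Drawer out:** I took the pin tool from its holder and pressed the orange button to the bottom (about 14 N). I then pushed the drawer out with the pin until it hit its stop at 12.7 N.
- **Tool:** It is back in its holder, and the pictures show it upright with the collar on the holder's top.
- **Filter:** I lifted it by its fin and lowered it into the white tray. It touched the floor at the expected height (5.5 N), I released it there, and the pictures show it lying flat.
- **Drawer home:** I pushed the empty drawer in until it met a hard stop. Pushing 3 mm further moved the fingers only about 0.4 mm, at 14.6 N.

**Last checks (top camera, before against after):**

| Part | Shift (pixels; 1 pixel is about 3 mm) |
|---|---|
| Drawer | 0.1 |
| Tool | 0.2 |
| Eraser | 0.2 |
| Pencil | 0.3 |

- **Latch not seen directly:** I judge that it snapped from three things: the push force fell to zero just before the stop, the drawer then met a hard stop, and the picture matches its starting position.
- **One check disagreed:** the comparison also showed a 0.5 pixel shift for the unit, which is fixed. I take this as changed lighting or picture noise, not movement.
- **Other things on the table:** the book, brush, weight, jar and bone folder looked unmoved, judged by eye only. The arm partly covered the bone folder in the top view.

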